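# Load the slide-drying stand

### The job

Set the slide holders to dry: first lift the steel roller off the tilted shelf and park it in its white cradle, then lay every slide holder flat in one pile in the middle of the shelf, long side down the slope and short end against the backstop at the foot, wide ones beneath narrow ones. Then lay the roller back across the shelf, let go so that it rests against the upper ends of the holders, and last of all push the blower's lever fully over, away from the robot, to switch it on. Leave the other things on the bench where they are.

Things in the scene. Friction and masses are not known exactly. Their poses are not given: they have to be found in the camera images.
- shelf: tilted metal shelf, fixed; floor 175 (own x) x 130 (y) mm. Origin: middle of the line where floor meets backstop, at the low end near the robot, 22 mm above the bench. x runs up the slope (15 degrees, away from the robot), y across, z square to the floor. Backstop: 52 wide, 56 high, 6 thick, face at x = 0, no side walls. Holders stay where laid; the roller rolls down
- cradle: white trough, fixed, 60 (own x) x 40 (own y) mm; the roller lies in it along own y between two ledges 27 mm apart, its centre then 21 mm above the bench (ledges' tops 14 mm) and its ends 10 mm proud at each end. Origin: centre of the underside
- roller: solid steel roller, 30 mm in diameter, 60 mm long, about 200 g; origin at its centre, own y is its axis (x and z turn as it rolls). It starts on the shelf, lying across it against the backstop. Rolls freely on any slope or when pushed, so take it by its two flat ends; the grey bench tray's 8 mm rim stops it
- wide1: wide slide holder: flat pale cream plastic case with clear windows on both faces, 84 (own x) x 58 (own y) x 10 (own z) mm, about 50 g, origin at its centre; may be absent
- wide2: wide slide holder: flat pale cream plastic case with clear windows on both faces, 84 (own x) x 58 (own y) x 10 (own z) mm, about 50 g, origin at its centre; may be absent
- wide3: wide slide holder: flat pale cream plastic case with clear windows on both faces, 84 (own x) x 58 (own y) x 10 (own z) mm, about 50 g, origin at its centre; may be absent
- narrow1: narrow slide holder: flat pale cream plastic case with clear windows on both faces, 84 (own x) x 40 (own y) x 10 (own z) mm, about 50 g, origin at its centre; may be absent
- narrow2: narrow slide holder: flat pale cream plastic case with clear windows on both faces, 84 (own x) x 40 (own y) x 10 (own z) mm, about 50 g, origin at its centre; may be absent
- switch (a joint): blower's switch lever, rad: 0 leans towards the robot (off), 1.0 fully over away from the robot (on); starts between 0 and 0.3; light friction (about 1 N at the knob), stays where left
- switch_tip (a point): centre of the lever's black ball knob (26 mm in diameter), 70 mm from the hinge axis; the lever stands upright at joint value 0.5. It sits on top of the white blower (110 x 85 mm, 70 mm high)
- blower: white blower box, fixed; origin at the centre of its underside on the bench. Own x is the direction in which the lever is pushed; the lever's hinge axis lies along own y, 92 mm above this origin
- eyepiece1: black eyepiece, 36 mm wide, 34 mm high, standing on the tray; leave alone. Origin: centre of its underside
- eyepiece2: black eyepiece, 36 mm wide, 34 mm high, standing on the tray; leave alone. Origin: centre of its underside
- tin: small metal tin, 55 x 45 x 26 mm, near the robot; leave alone. Origin: centre of its underside
- slidebox: cream slide box, 90 x 170 x 32 mm, beyond the tray; leave alone. Origin: centre of its underside
- dropper: small amber dropper bottle, 75 mm high, beyond the tray; leave alone. Origin: centre of its underside
- dish: glass dish, 90 mm wide, 15 mm high, beyond the tray; leave alone. Origin: centre of its underside
Things that resemble listed ones, but are neither listed nor needed, are in the scene too. Leave any turquoise look-alike of the roller alone.

How it is judged (in metres and radians):
On the way, in this order (a step that is already met when the one before it is completed fails the run):
1. the roller is parked in the cradle and let go (x of roller in the frame of cradle between -0.008 and 0.008 m and y of roller in the frame of cradle between -0.015 and 0.015 m and z of roller in the frame of cradle between 0.016 and 0.027 m and angle between the y axis of roller and the y axis of cradle, either way round below 0.2 rad and contact force between the fingers and roller below 0.1 N), for 0.3 s.
2. every holder lies in the pile on the shelf, against the backstop, narrow above wide, and is let go (x of wide1 in the frame of shelf between 0.036 and 0.049 m and y of wide1 in the frame of shelf between -0.02 and 0.02 m and z of wide1 in the frame of shelf between 0.002 and 0.054 m and angle between the z axis of each of wide1, wide2, wide3, narrow1, narrow2 and the z axis of shelf, either way round below 0.1 rad and angle between the x axis of each of wide1, wide2, wide3, narrow1, narrow2 and the x axis of shelf, either way round below 0.16 rad and x of wide2 in the frame of shelf between 0.036 and 0.049 m and y of wide2 in the frame of shelf between -0.02 and 0.02 m and z of wide2 in the frame of shelf between 0.002 and 0.054 m and x of wide3 in the frame of shelf between 0.036 and 0.049 m and y of wide3 in the frame of shelf between -0.02 and 0.02 m and z of wide3 in the frame of shelf between 0.002 and 0.054 m and x of narrow1 in the frame of shelf between 0.036 and 0.049 m and y of narrow1 in the frame of shelf between -0.02 and 0.02 m and z of narrow1 in the frame of shelf between 0.002 and 0.054 m and x of narrow2 in the frame of shelf between 0.036 and 0.049 m and y of narrow2 in the frame of shelf between -0.02 and 0.02 m and z of narrow2 in the frame of shelf between 0.002 and 0.054 m and ((angle between wide1's own z axis and vertical below 1.57 rad and z of narrow1 in the frame of wide1 above 0.006 m) or (angle between wide1's own z axis and vertical above 1.57 rad and z of narrow1 in the frame of wide1 below -0.006 m)) and ((angle between wide2's own z axis and vertical below 1.57 rad and z of narrow1 in the frame of wide2 above 0.006 m) or (angle between wide2's own z axis and vertical above 1.57 rad and z of narrow1 in the frame of wide2 below -0.006 m)) and ((angle between wide3's own z axis and vertical below 1.57 rad and z of narrow1 in the frame of wide3 above 0.006 m) or (angle between wide3's own z axis and vertical above 1.57 rad and z of narrow1 in the frame of wide3 below -0.006 m)) and ((angle between wide1's own z axis and vertical below 1.57 rad and z of narrow2 in the frame of wide1 above 0.006 m) or (angle between wide1's own z axis and vertical above 1.57 rad and z of narrow2 in the frame of wide1 below -0.006 m)) and ((angle between wide2's own z axis and vertical below 1.57 rad and z of narrow2 in the frame of wide2 above 0.006 m) or (angle between wide2's own z axis and vertical above 1.57 rad and z of narrow2 in the frame of wide2 below -0.006 m)) and ((angle between wide3's own z axis and vertical below 1.57 rad and z of narrow2 in the frame of wide3 above 0.006 m) or (angle between wide3's own z axis and vertical above 1.57 rad and z of narrow2 in the frame of wide3 below -0.006 m)) and contact force between the fingers and wide1 below 0.1 N and contact force between the fingers and wide2 below 0.1 N and contact force between the fingers and wide3 below 0.1 N and contact force between the fingers and narrow1 below 0.1 N and contact force between the fingers and narrow2 below 0.1 N), for 0.3 s.
3. the roller rests on the shelf against the upper ends of the holders and is let go (x of roller in the frame of shelf between 0.09 and 0.11 m and y of roller in the frame of shelf between -0.03 and 0.03 m and z of roller in the frame of shelf between 0.01 and 0.02 m and angle between the y axis of roller and the y axis of shelf, either way round below 0.2 rad and contact force between the fingers and roller below 0.1 N and x of wide1 in the frame of shelf between 0.036 and 0.049 m and y of wide1 in the frame of shelf between -0.02 and 0.02 m and z of wide1 in the frame of shelf between 0.002 and 0.054 m and angle between the z axis of each of wide1, wide2, wide3, narrow1, narrow2 and the z axis of shelf, either way round below 0.1 rad and angle between the x axis of each of wide1, wide2, wide3, narrow1, narrow2 and the x axis of shelf, either way round below 0.16 rad and x of wide2 in the frame of shelf between 0.036 and 0.049 m and y of wide2 in the frame of shelf between -0.02 and 0.02 m and z of wide2 in the frame of shelf between 0.002 and 0.054 m and x of wide3 in the frame of shelf between 0.036 and 0.049 m and y of wide3 in the frame of shelf between -0.02 and 0.02 m and z of wide3 in the frame of shelf between 0.002 and 0.054 m and x of narrow1 in the frame of shelf between 0.036 and 0.049 m and y of narrow1 in the frame of shelf between -0.02 and 0.02 m and z of narrow1 in the frame of shelf between 0.002 and 0.054 m and x of narrow2 in the frame of shelf between 0.036 and 0.049 m and y of narrow2 in the frame of shelf between -0.02 and 0.02 m and z of narrow2 in the frame of shelf between 0.002 and 0.054 m and ((angle between wide1's own z axis and vertical below 1.57 rad and z of narrow1 in the frame of wide1 above 0.006 m) or (angle between wide1's own z axis and vertical above 1.57 rad and z of narrow1 in the frame of wide1 below -0.006 m)) and ((angle between wide2's own z axis and vertical below 1.57 rad and z of narrow1 in the frame of wide2 above 0.006 m) or (angle between wide2's own z axis and vertical above 1.57 rad and z of narrow1 in the frame of wide2 below -0.006 m)) and ((angle between wide3's own z axis and vertical below 1.57 rad and z of narrow1 in the frame of wide3 above 0.006 m) or (angle between wide3's own z axis and vertical above 1.57 rad and z of narrow1 in the frame of wide3 below -0.006 m)) and ((angle between wide1's own z axis and vertical below 1.57 rad and z of narrow2 in the frame of wide1 above 0.006 m) or (angle between wide1's own z axis and vertical above 1.57 rad and z of narrow2 in the frame of wide1 below -0.006 m)) and ((angle between wide2's own z axis and vertical below 1.57 rad and z of narrow2 in the frame of wide2 above 0.006 m) or (angle between wide2's own z axis and vertical above 1.57 rad and z of narrow2 in the frame of wide2 below -0.006 m)) and ((angle between wide3's own z axis and vertical below 1.57 rad and z of narrow2 in the frame of wide3 above 0.006 m) or (angle between wide3's own z axis and vertical above 1.57 rad and z of narrow2 in the frame of wide3 below -0.006 m))), for 0.3 s.
4. the lever is pushed fully over (value of joint switch above 0.85 rad), for 0.1 s.
At the end, for the whole second after the job is handed in: all holders flat in the pile (0.1 rad), short ends within 7 mm of the backstop, square to it within 0.16 rad, 20 mm of the middle, narrow above wide; roller across the shelf floor within 11 mm of the pile and 30 mm of the middle; all at rest; lever past 0.85 rad (x of wide1 in the frame of shelf between 0.036 and 0.049 m and y of wide1 in the frame of shelf between -0.02 and 0.02 m and z of wide1 in the frame of shelf between 0.002 and 0.054 m and angle between the z axis of each of wide1, wide2, wide3, narrow1, narrow2 and the z axis of shelf, either way round below 0.1 rad and angle between the x axis of each of wide1, wide2, wide3, narrow1, narrow2 and the x axis of shelf, either way round below 0.16 rad and x of wide2 in the frame of shelf between 0.036 and 0.049 m and y of wide2 in the frame of shelf between -0.02 and 0.02 m and z of wide2 in the frame of shelf between 0.002 and 0.054 m and x of wide3 in the frame of shelf between 0.036 and 0.049 m and y of wide3 in the frame of shelf between -0.02 and 0.02 m and z of wide3 in the frame of shelf between 0.002 and 0.054 m and x of narrow1 in the frame of shelf between 0.036 and 0.049 m and y of narrow1 in the frame of shelf between -0.02 and 0.02 m and z of narrow1 in the frame of shelf between 0.002 and 0.054 m and x of narrow2 in the frame of shelf between 0.036 and 0.049 m and y of narrow2 in the frame of shelf between -0.02 and 0.02 m and z of narrow2 in the frame of shelf between 0.002 and 0.054 m and ((angle between wide1's own z axis and vertical below 1.57 rad and z of narrow1 in the frame of wide1 above 0.006 m) or (angle between wide1's own z axis and vertical above 1.57 rad and z of narrow1 in the frame of wide1 below -0.006 m)) and ((angle between wide2's own z axis and vertical below 1.57 rad and z of narrow1 in the frame of wide2 above 0.006 m) or (angle between wide2's own z axis and vertical above 1.57 rad and z of narrow1 in the frame of wide2 below -0.006 m)) and ((angle between wide3's own z axis and vertical below 1.57 rad and z of narrow1 in the frame of wide3 above 0.006 m) or (angle between wide3's own z axis and vertical above 1.57 rad and z of narrow1 in the frame of wide3 below -0.006 m)) and ((angle between wide1's own z axis and vertical below 1.57 rad and z of narrow2 in the frame of wide1 above 0.006 m) or (angle between wide1's own z axis and vertical above 1.57 rad and z of narrow2 in the frame of wide1 below -0.006 m)) and ((angle between wide2's own z axis and vertical below 1.57 rad and z of narrow2 in the frame of wide2 above 0.006 m) or (angle between wide2's own z axis and vertical above 1.57 rad and z of narrow2 in the frame of wide2 below -0.006 m)) and ((angle between wide3's own z axis and vertical below 1.57 rad and z of narrow2 in the frame of wide3 above 0.006 m) or (angle between wide3's own z axis and vertical above 1.57 rad and z of narrow2 in the frame of wide3 below -0.006 m)) and x of roller in the frame of shelf between 0.09 and 0.11 m and y of roller in the frame of shelf between -0.03 and 0.03 m and z of roller in the frame of shelf between 0.01 and 0.02 m and angle between the y axis of roller and the y axis of shelf, either way round below 0.2 rad and linear speed of each of wide1, wide2, wide3, narrow1, narrow2, roller below 0.02 m/s and value of joint switch above 0.85 rad); the robot touches nothing.
It fails at once if one of the other things on the bench (eyepieces, tin, slide box, dropper bottle, dish) is shifted by more than 5 cm (distance of any of eyepiece1, eyepiece2, tin, slidebox, dropper, dish from where it was at the start of the episode above 0.05 m).
Of wide1, wide2, wide3, narrow1, narrow2 only 3 to 5 are there at a start; the rules pass over those that are not, and their reading is None.
At some moment in a run one of roller may be knocked a few centimetres aside while the robot is not near it.
Once in a run the grip may slacken for a moment while it holds something.
It also fails if it takes over 210 s, if anything falls off the work surface, if the arm or the gripper's body presses on something with over 40 N, if the wrist force passes 120 N, or if a joint passes its speed limit or range.

### The arm

A 6-joint arm with a two-finger parallel gripper is mounted at the origin on the work surface. World frame = base frame: x ahead of the robot, y to its left, z up, the work surface at z = 0. Lengths are in mm, angles in rad, forces in N, time in s.
With the tool pointing down it reaches from about 300 to 775 mm from the base axis. Payload 14.6 kg.
Tool frame: the origin (TCP) lies on the centre line of the jaws, within the pads' length; the fingertips stand 8 mm ahead of it and the grasp point (between the pads) lies 11 mm behind it; z points along the fingers, y is the direction in which the jaws open and shut (so a half turn about z gives the same grasp; the last joint's range is limited). The gripper opens to 94 mm and grips with 3 to 60 N. Pads are 16 mm wide; open, the fingers measure 119 mm over their backs; the gripper's body (75 mm by 177 mm) begins 78 mm behind the grasp point.
Start: joints at [-1.282, 0.3, 1.521, -0, 1.321, -0.067], TCP at [191.58, -515.545, 213.446] pointing down, gripper open.
Joint ranges: [-3.03, 3.03], [-0.79, 2.21], [0.23, 2.52], [-1.04, 4.18], [0, 3.07], [-2.55, 2.55]. Speed limits (rad/s): [2.22, 2.22, 2.57, 3.14, 3.14, 3.14].

### API

Orientations are given as [roll, pitch, yaw] about the fixed x, y, z axes, in that order (R = Rz(yaw) Ry(pitch) Rx(roll)).
In Python, from cell import read_state, cams, manip gives the robot as it stands.
- The arm moves only by the shell command python3 -m handwheel 'ROWS' [OPENING] [FORCE]. ROWS is JSON, a list of rows, each a list of 4 numbers: the shift along the tool's x, y, z in m, then the turn about the tool's z in degrees. In form: [[dx, dy, dz, turn], ...]. A call has 1 to 5 rows; each row is the pose to reach, as a shift and turn from the pose measured when the call began, along the tool's axes at that moment; what a row does not reach only later rows make up. A row lasts 1/8 s, in which the tool goes at most 62.5 mm and 10.7 degrees, less where a joint would pass 70% of its speed; a pose out of reach is approached as far as the arm can. A call with a gripper value outside its range is refused whole. OPENING is the closure, from 0 (fully open) to 1 (shut), set as the call begins (- or left out, the last holds). The fingers move at their own pace and stop on an object; FORCE is the grip in N (left out, the last holds). Time passes only in rows, so rows that repeat a pose let the fingers close. It gives the time, the measured TCP pose, the force and the opening at its end, in the units of the state.
- read_state(): the state, without advancing time (a new reading comes with each control period).
- cams.camera(name): name is "scene" or "top" or "wrist"; returns the picture (480x640x3 uint8, red, green, blue); there is no depth.
- cams.get_calibration(name): a dict with "vertical_fov" (degrees; the focal length in pixels is half the picture's height over the tangent of half this angle, whatever the lens; pixels are square), "cx", "cy" (the principal point, pixels), "R" (3x3) and "t" (3): a world point X has camera coordinates R X + t. Camera axes: x right, y down, z forward; pixel columns grow to the right and rows downward; lengths in mm; the calibration is good to about 2 mm. A picture is of the moment at which its call begins: read the wrist's pose just before it. get_calibration takes no time and is no camera call; for the wrist camera it gives the pose at the moment of the call.
- manip.sign_off(): hands the job in, once; it reports no verdict.
The state is a dict: "clock": time; "joints": joint angles; "qd": joint speeds; "effort": joint torques, N m; "eef_pos": TCP position; "eef_rot": TCP orientation; "wrist_force": force on the tool from outside, world axes, zero at the start; "moment": the same for the moment, N m; "finger_gap": finger opening in mm.
Only numpy, scipy, OpenCV 4.12 (cv2) and the standard library are available. Lean on these libraries where they do the work, as an engineer would, in place of code of your own. Each camera call takes 0.05 s, during which the arm holds its last target. There are 200 camera calls.

## Working session

There is one attempt and no reset: what is moved stays moved. The work goes in short steps, Python scripts to look and compute and a shell command to move; the robot and the scene stay as the last step left them, time stands still between calls to the robot, and variables do not carry over. Pictures are saved under pics/ and viewed, about 12 in all and at most 16, crops included, and the job is handed in when it is done.

```bash
ls; mkdir -p pics
python3 - <<'E'
from cell import read_state,cams
import cv2
print(read_state())
for n in("scene","top"):
    c=cams.get_calibration(n);print(n,c)
    cv2.imwrite(f"pics/{n}0.png",cams.camera(n)[:,:,::-1])
E
```

```text
pics
{'clock': 0.0, 'joints': array([-1.28160973e+00,  3.00509864e-01,  1.52158719e+00, -2.19940005e-06,
        1.32071335e+00, -6.66210668e-02]), 'qd': array([ 7.98064917e-04, -8.35977739e-04,  1.86555796e-03, -4.66942819e-04,
       -2.43569646e-05,  1.25758129e-03]), 'effort': array([ 1.71175066e-04, -5.31809986e+01, -3.52742887e+01,  7.08244415e-02,
        2.43518804e-02, -6.75940259e-05]), 'eef_pos': array([ 191.50262257, -515.30620761,  212.86248258]), 'eef_rot': array([-3.14037746e+00, -7.89424556e-05,  3.55808158e-01]), 'wrist_force': array([-0.87456308, -0.20384226, -0.00308991]), 'moment': array([ 0.00924848,  0.00159186, -0.00013017]), 'finger_gap': 93.90134088557578}
scene {'vertical_fov': 54.867088228060226, 'cx': 320.72314635030284, 'cy': 241.28642334052626, 'R': array([[-0.80497856,  0.5929969 ,  0.01908377],
       [ 0.45924716,  0.64313621, -0.61275432],
       [-0.37563488, -0.48448993, -0.790043  ]]), 't': array([ 455.7081269 , -203.75747022, 1474.88440278])}
top {'vertical_fov': 49.24726146294135, 'cx': 330.7319704643913, 'cy': 237.62451174146094, 'R': array([[-0.00286962, -0.9997266 , -0.02320544],
       [-0.99215043,  0.00574744, -0.12491797],
       [ 0.12501719,  0.02266482, -0.99189566]]), 't': array([  35.49640977,  616.94345795, 1171.10848281])}
```

View pics/top0.png

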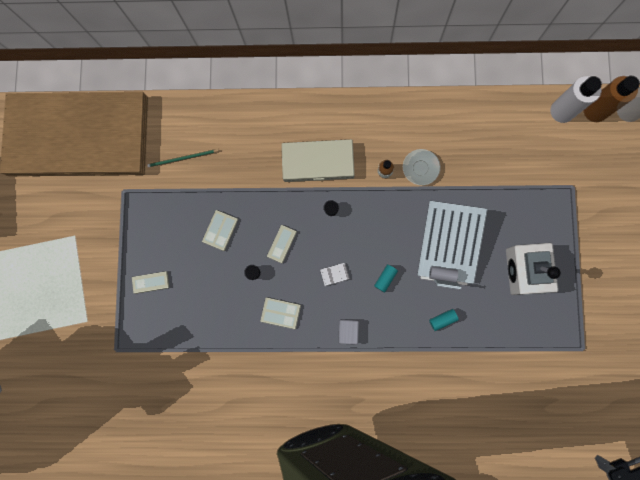

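View pics/scene0.png

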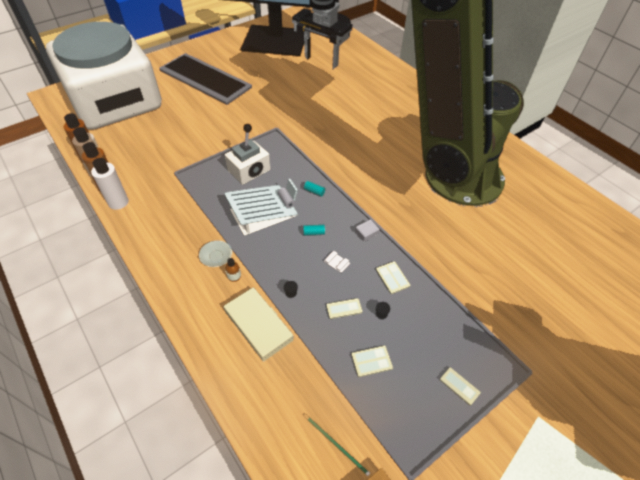

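Four holders are visible in the top view: wide at (220,230) and (281,313), narrow at (282,244) and (150,282). The roller lies on the shelf at (445,275), the white cradle is at (334,274), and the turquoise look-alikes are at (387,278) and (444,320). The lever knob is at (554,272).

```bash
cat > h.py <<'E'
import numpy as np,cv2,time
from cell import read_state,cams
def cal(n):
    c=cams.get_calibration(n);f=240/np.tan(np.radians(c["vertical_fov"]/2))
    return np.array([[f,0,c["cx"]],[0,f,c["cy"]],[0,0,1]]),np.array(c["R"]),np.array(c["t"])
def ray(u,v,C):
    K,R,t=C;o=-R.T@t;d=R.T@np.linalg.solve(K,[u,v,1.]);return o,d
def pix(u,v,z,C):
    o,d=ray(u,v,C);return o+d*(z-o[2])/d[2]
def proj(X,C):
    K,R,t=C;p=K@(R@np.asarray(X,float)+t);return p[:2]/p[2]
def shot(n,name,crop=None,s=1):
    C=cal(n);im=cams.camera(n)[:,:,::-1].copy();save(im,name,crop,s);return im,C
def save(im,name,crop=None,s=1):
    if crop:
        x0,y0,x1,y1=crop;im=im[y0:y1,x0:x1]
    if s!=1: im=cv2.resize(im,None,fx=s,fy=s,interpolation=cv2.INTER_CUBIC)
    cv2.imwrite(f"pics/{name}.png",im)
def shift(X,yaw=None):
    "tool-frame shift (m) from the current TCP to world X mm, tool pointing down; and turn deg"
    s=read_state();y=s["eef_rot"][2];d=np.asarray(X)-s["eef_pos"]
    from scipy.spatial.transform import Rotation as Rn
    R=Rn.from_euler("xyz",s["eef_rot"]).as_matrix();r=R.T@d/1000
    return np.round(r,4),(None if yaw is None else round(np.degrees((y-yaw+np.pi/2)%np.pi-np.pi/2),1)),np.round(s["joints"],2)
E
python3 - <<'E'
from h import *
im=cv2.imread("pics/top0.png")
save(im,"t_shelf",(320,195,580,345),3)
save(im,"t_hold",(120,200,320,345),4)
E
```

```text
(no output)
```

View pics/t_shelf.png

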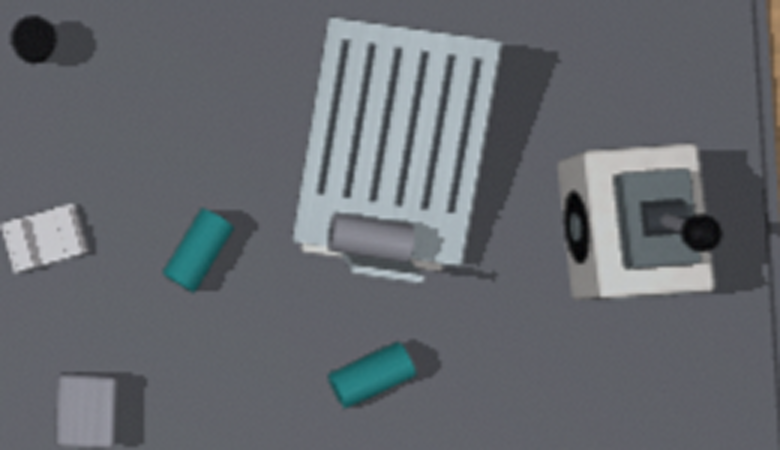

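View pics/t_hold.png

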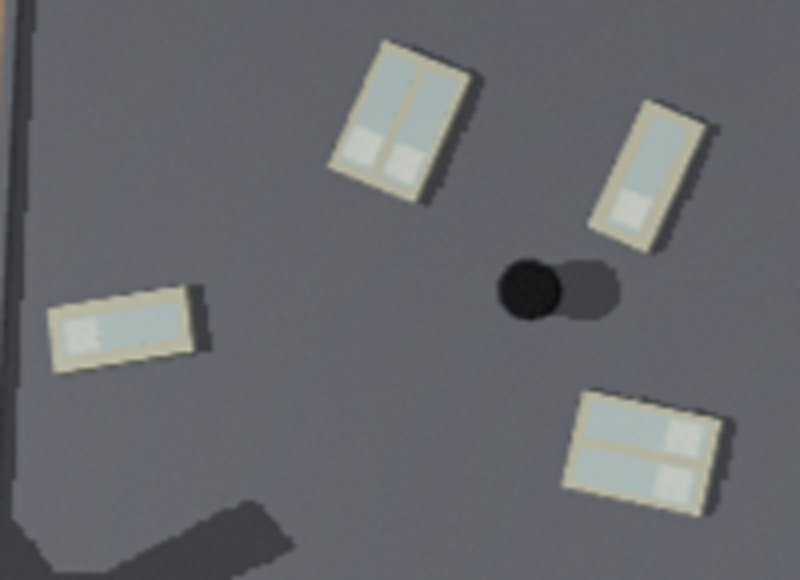

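Run:
```python
from h import *
from scipy.optimize import least_squares
C=cal("top")
def fit(name,pts,sc,off,L,W,z):
    q=np.array(pts)/sc+off
    P=np.array([pix(u,v,z,C)[:2] for u,v in q]);c=P.mean(0)
    e=[np.linalg.norm(P[i]-P[(i+1)%4]) for i in range(4)]
    d=(P[1]-P[0]+P[2]-P[3]) if e[0]+e[2]>e[1]+e[3] else (P[2]-P[1]+P[3]-P[0])
    if L==0: d=(P[0]-P[3]+P[1]-P[2])
    a=np.arctan2(d[1],d[0]);a=(a+np.pi/2)%np.pi-np.pi/2
    print(name,c.round(1),"axis deg",np.degrees(a).round(1),"edges",np.round(e,1))
H=((120,200));S=(320,195)
fit("wideA",[(384,40),(471,75),(418,203),(329,166)],4,H,1,1,10)
fit("narB",[(648,99),(707,125),(650,253),(587,227)],4,H,1,1,10)
fit("narC",[(47,309),(186,286),(194,350),(54,373)],4,H,1,1,10)
fit("wideD",[(583,390),(722,418),(701,516),(562,487)],4,H,1,1,10)
fit("cradle",[(0,220),(75,203),(88,252),(14,273)],3,S,1,1,14)
fit("blowtop",[(585,150),(697,144),(713,290),(603,297)],3,S,0,1,70)
# shelf fit
q=np.array([(330,18),(500,42),(463,265),(295,242)])/3+S
def sh(p):
    x,y,a=p;ca,sa=np.cos(a),np.sin(a);t=np.radians(15)
    ex=np.array([ca*np.cos(t),sa*np.cos(t),np.sin(t)]);ey=np.array([-sa,ca,0]);o=np.array([x,y,22])
    return o,ex,ey,np.cross(ex,ey)
def res(p):
    o,ex,ey,ez=sh(p)
    X=[o+175*ex+65*ey,o+175*ex-65*ey,o-65*ey,o+65*ey]
    return np.concatenate([proj(x,C)-u for x,u in zip(X,q)])
r=least_squares(res,[450,-200,0]);print("shelf",r.x[:2],np.degrees(r.x[2]),r.fun.round(1))
o,ex,ey,ez=sh(r.x)
for n,X in dict(rol=o+15*ex+15*ez,bs=o+56*ez+26*ey,bs2=o+56*ez-26*ey).items(): print(n,X.round(1),(proj(X,C)-S)*3)
print("knob z 160", pix(702/3+320,232/3+195,160,C))
print("roller seen",pix(372/3+320,232/3+195,52,C))
```

```text
wideA [640.2 297.1] axis deg -21.8 edges [57.  82.3 58.2 81.9]
narB [606.4 149. ] axis deg -24.3 edges [38.6 82.9 40.5 84.1]
narC [516.8 460.5] axis deg -80.9 edges [83.4 38.2 83.7 38.1]
wideD [444.1 151.1] axis deg 78.4 edges [83.2 57.6 82.8 57.2]
cradle [534.5  24.3] axis deg -75.9 edges [60.1 39.5 59.8 42.7]
blowtop [ 542.1 -423.5] axis deg 3.6 edges [ 82.8 108.   80.4 109. ]
shelf [ 519.59176526 -233.02553919] -8.109717619554322 [-0.3 -0.1  0.5 -0.5 -0.   0.3 -0.3  0.3]
rol [ 530.1 -234.5   40.4] [384.71589236 239.39162519]
bs [ 508.9 -205.2   76.1] [355.26699456 265.75601965]
bs2 [ 501.6 -256.7   76.1] [426.02872269 275.52209078]
knob z 160 [ 527.81271736 -425.54065752  160.        ]
roller seen [ 535.06043504 -222.85027406   52.        ]
```

Run:
```python
from h import *
print(shift([531,-223,180],np.radians(171.9)))
```

```text
(array([ 0.42  , -0.1557,  0.0331]), np.float64(28.5), array([-1.28,  0.3 ,  1.52, -0.  ,  1.32, -0.07]))
```

```bash
python3 -m handwheel '[[0.058,-0.022,0.005,-10],[0.116,-0.043,0.01,-20],[0.174,-0.065,0.015,-30],[0.23,-0.086,0.02,-40],[0.28,-0.104,0.022,-50]]' 0 10
python3 -m handwheel '[[0,0,0,-10],[0,0,0,-20],[0,0,0,-30],[0,0,0,-40],[0,0,0,-50]]'
python3 - <<'E'
from h import *
print(shift([531,-223,180],np.radians(171.9)),read_state()["eef_rot"])
E
```

```text
clock: 0.72
eef_pos: [419.0, -318.5, 190.7]
eef_rot: [-3.14, -0.001, 1.235]
wrist_force: [0.2, -1.0, -0.2]
finger_gap: 93.9
clock: 1.35
eef_pos: [418.8, -318.4, 190.4]
eef_rot: [-3.141, -0.002, 2.113]
wrist_force: [-0.7, -0.3, 0.4]
finger_gap: 93.8
(array([0.0238, 0.1453, 0.0104]), np.float64(-50.8), array([-0.72,  0.27,  1.62,  0.  ,  1.26, -1.26])) [-3.14145076e+00 -2.25640374e-03  2.11313072e+00]
```

```bash
python3 -m handwheel '[[0.008,0.05,0.004,-10.5],[0.016,0.1,0.008,-21],[0.024,0.145,0.01,-31.5],[0.024,0.145,0.01,-42],[0.024,0.145,0.01,-50.8]]'
python3 - <<'E'
from h import *
print(shift([531,-223,180],np.radians(171.9)))
im,C=shot("wrist","w1")
print(C[1].round(2),(-C[1].T@C[2]).round(0))
print("pred",proj([531,-223,40],C))
E
```

```text
clock: 1.98
eef_pos: [530.8, -222.4, 179.8]
eef_rot: [3.14, -0.003, 3.006]
wrist_force: [-0.3, 0.0, -0.2]
finger_gap: 93.9
(array([-0.0003, -0.0006, -0.0002]), np.float64(0.4), array([-0.46,  0.39,  1.49,  0.  ,  1.27, -1.9 ]))
[[ 0.13  0.99  0.  ]
 [ 0.96 -0.13  0.25]
 [ 0.25 -0.03 -0.97]] [ 459. -213.  353.]
pred [319.63746574 235.63711303]
```

View pics/w1.png

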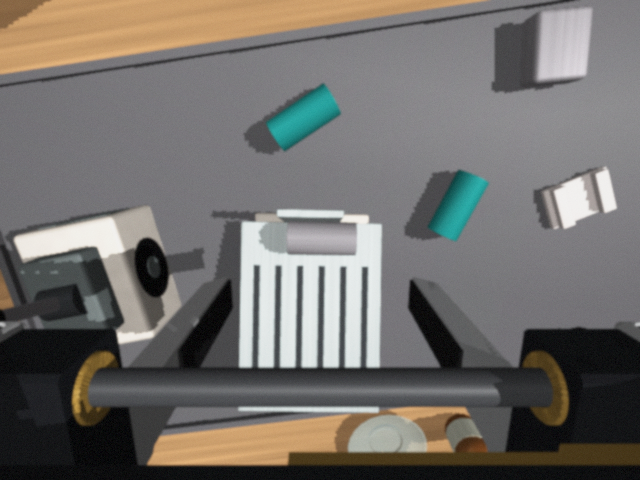

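```bash
python3 -m handwheel '[[0,0,0.05,0],[0,0,0.1,0.4],[0,0,0.125,0.4],[0,0,0.141,0.4],[0,0,0.141,0.4]]'
python3 -m handwheel '[[0,0,0,0],[0,0,0,0],[0,0,0,0],[0,0,0,0],[0,0,0,0]]' 1 25
python3 -m handwheel '[[0,0,-0.03,0],[0,0,-0.08,0],[0,0,-0.12,0],[0,0,-0.12,0]]'
python3 - <<'E'
from h import *
print(shift([534.5,24.3,130],np.radians(104.1)))
E
```

```text
clock: 2.65
eef_pos: [530.1, -222.2, 38.4]
eef_rot: [3.139, -0.004, 3.005]
wrist_force: [0.5, 0.7, 0.1]
finger_gap: 94.0
clock: 3.28
eef_pos: [530.2, -222.2, 38.7]
eef_rot: [3.139, -0.003, 3.005]
wrist_force: [-0.6, 0.7, 4.2]
finger_gap: 59.8
clock: 3.78
eef_pos: [531.6, -223.1, 161.5]
eef_rot: [3.141, 0.002, 3.005]
wrist_force: [-0.1, 0.4, -2.5]
finger_gap: 59.6
(array([0.0308, 0.2455, 0.0316]), np.float64(68.1), array([-0.46,  0.4 ,  1.51,  0.  ,  1.23, -1.9 ]))
```

```bash
python3 -m handwheel '[[0.006,0.05,0.005,10.5],[0.012,0.1,0.01,21],[0.018,0.15,0.015,31.5],[0.024,0.2,0.02,42],[0.031,0.245,0.031,52.5]]'
python3 -m handwheel '[[0,0,0,10],[0,0,0,15.6],[0,0,0,15.6]]'
python3 - <<'E'
from h import *
print(shift([534.5,24.3,130],np.radians(104.1)))
im,C=shot("wrist","w2",(160,130,480,370),2)
print("pred",[((proj([534.5,24.3,z],C))-[160,130])*2 for z in (0,14)])
import pickle;pickle.dump(C,open("C2","wb"))
E
```

```text
clock: 4.4
eef_pos: [533.7, 25.6, 129.1]
eef_rot: [3.141, -0.0, 2.083]
wrist_force: [1.5, 0.6, -2.0]
finger_gap: 59.8
clock: 4.78
eef_pos: [533.0, 25.6, 127.7]
eef_rot: [-3.14, -0.001, 1.811]
wrist_force: [0.8, -0.0, -1.8]
finger_gap: 59.5
(array([-0.0016,  0.0011, -0.0023]), np.float64(-0.3), array([-0.02,  0.35,  1.66,  0.  ,  1.13, -0.26]))
pred [array([321.50245802, 220.28512609]), array([321.51422548, 228.53399686])]
```

View pics/w2.png

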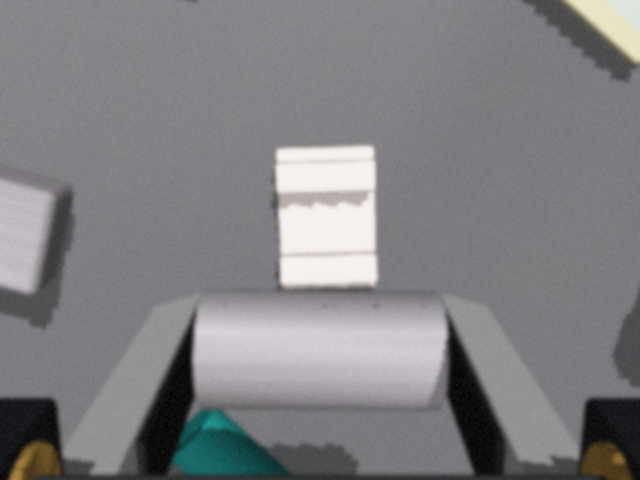

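Run:
```python
from h import *
import pickle;C=pickle.load(open("C2","rb"))
P=np.array([pix(u/2+160,v/2+130,14,C)[:2] for u,v in[(276,160),(376,160),(377,286),(281,286)]])
c=P.mean(0);print(P.round(1),c)
d=P[1]-P[2]+P[0]-P[3];a=np.degrees(np.arctan2(d[1],d[0]));print(a)
print(shift([*c,21],np.radians(a)))
```

```text
[[510.1  47.4]
 [548.9  57. ]
 [563.    5.7]
 [524.   -3.9]] [536.47413942  26.56734456]
105.28714901256706
(array([0.0002, 0.0036, 0.107 ]), np.float64(-1.4), array([-0.02,  0.35,  1.66,  0.  ,  1.13, -0.26]))
```

```bash
python3 -m handwheel '[[-0.0007,0.0024,0.04,-1],[-0.0007,0.0024,0.08,-1],[-0.0007,0.0024,0.1,-1],[-0.0007,0.0024,0.107,-1],[-0.0007,0.0024,0.107,-1]]'
python3 -m handwheel '[[0,0,0,0],[0,0,0,0],[0,0,0,0]]' 0
python3 -m handwheel '[[0,0,-0.05,0],[0,0,-0.1,0],[0,0,-0.16,0],[0,0,-0.16,0]]'
python3 - <<'E'
from h import *
im,C=shot("wrist","w3",(160,130,480,370),2)
print((proj([535.5,25.5,21],C)-[160,130])*2)
print(shift([444.1,151.1,200],np.radians(78.4)))
E
```

```text
clock: 5.45
eef_pos: [534.8, 26.2, 20.6]
eef_rot: [-3.139, -0.003, 1.832]
wrist_force: [-3.1, 8.1, -0.8]
finger_gap: 59.6
clock: 5.82
eef_pos: [534.9, 26.0, 20.6]
eef_rot: [-3.139, -0.002, 1.832]
wrist_force: [0.9, 0.1, 0.2]
finger_gap: 86.4
clock: 6.32
eef_pos: [537.2, 25.6, 185.2]
eef_rot: [3.136, -0.0, 1.833]
wrist_force: [0.2, 0.1, -0.1]
finger_gap: 94.0
[313.38053701 197.65011207]
(array([ 0.145 , -0.0563, -0.0176]), np.float64(26.6), array([-0.02,  0.3 ,  1.6 ,  0.  ,  1.24, -0.28]))
```

View pics/w3.png

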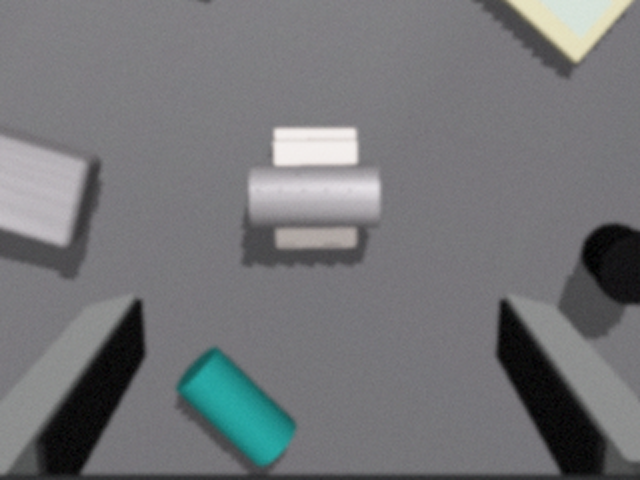

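The roller sits in the cradle, centred at (314,197) as predicted, with the gripper clear. Next is wide D.

```bash
python3 -m handwheel '[[0.05,-0.02,0,9],[0.1,-0.04,0,18],[0.145,-0.056,0.02,26.6],[0.145,-0.056,0.07,26.6],[0.145,-0.056,0.07,26.6]]'
python3 - <<'E'
from h import *
print(shift([444.1,151.1,12],np.radians(78.4)))
E
```

```text
clock: 7.0
eef_pos: [442.2, 151.0, 109.1]
eef_rot: [-3.135, 0.002, 1.369]
wrist_force: [0.3, 0.5, 1.1]
finger_gap: 93.9
(array([0.0007, 0.0025, 0.097 ]), np.float64(0.1), array([0.25, 0.24, 1.86, 0.  , 1.05, 0.45]))
```

```bash
python3 -m handwheel '[[0,0.001,0.05,0],[0,0.0015,0.08,0],[0,0.0015,0.0965,0],[0,0.0015,0.0965,0]]'
python3 -m handwheel '[[0,0,0,0],[0,0,0,0],[0,0,0,0],[0,0,0,0],[0,0,0,0]]' 1 12
python3 -m handwheel '[[0,0,-0.03,0],[0,0,-0.08,0],[0,0,-0.14,0],[0,0,-0.14,0]]'
cat >> h.py <<'E'
O=np.array([519.6,-233.0,22]);A=np.radians(-8.1);T=np.radians(15)
EX=np.array([np.cos(A)*np.cos(T),np.sin(A)*np.cos(T),np.sin(T)]);EY=np.array([-np.sin(A),np.cos(A),0]);EZ=np.cross(EX,EY)
def W(x,y,z): return O+x*EX+y*EY+z*EZ
def S(X): d=np.asarray(X)-O; return np.array([d@EX,d@EY,d@EZ])
E
python3 - <<'E'
from h import *
print(W(43.5,0,5),shift(W(43.5,0,5)+[0,0,80],A))
E
```

```text
clock: 7.5
eef_pos: [443.2, 150.4, 12.7]
eef_rot: [-3.134, 0.002, 1.369]
wrist_force: [-0.4, 0.2, -0.8]
finger_gap: 94.0
clock: 8.12
eef_pos: [443.3, 150.4, 13.0]
eef_rot: [-3.135, 0.002, 1.369]
wrist_force: [-1.7, -0.8, 4.8]
finger_gap: 58.1
clock: 8.62
eef_pos: [446.0, 151.0, 156.8]
eef_rot: [-3.141, -0.001, 1.369]
wrist_force: [-0.2, -0.3, -1.4]
finger_gap: 57.9
[ 559.91740487 -238.73801643   38.08825759] (array([-0.3591,  0.1896,  0.0382]), np.float64(86.5), array([0.25, 0.18, 1.81, 0.  , 1.15, 0.45]))
```

```bash
python3 -m handwheel '[[-0.05,0.026,0,10],[-0.1,0.053,0,20],[-0.15,0.08,0,30],[-0.2,0.106,0,40],[-0.25,0.132,0,50]]'
python3 -m handwheel '[[0,0,0,10],[0,0,0,20],[0,0,0,30],[0,0,0,36.5]]'
python3 - <<'E'
from h import *
print(shift(W(43.5,0,5)+[0,0,60],A))
E
```

```text
clock: 9.25
eef_pos: [525.1, -122.2, 155.1]
eef_rot: [-3.139, 0.001, 0.491]
wrist_force: [1.2, 0.7, -0.6]
finger_gap: 57.5
clock: 9.75
eef_pos: [524.7, -122.1, 153.7]
eef_rot: [-3.14, 0.004, -0.151]
wrist_force: [-0.4, 0.1, 0.3]
finger_gap: 57.5
(array([0.0526, 0.1101, 0.0552]), np.float64(-0.6), array([-0.3 ,  0.33,  1.62,  0.  ,  1.19,  1.42]))
```

```bash
python3 -m handwheel '[[0.026,0.055,0,0],[0.0526,0.11,0.03,-0.6],[0.0526,0.11,0.055,-0.6],[0.0526,0.11,0.055,-0.6]]'
python3 - <<'E'
from h import *
print(shift(W(43.5,0,5)+[0,0,7],A))
im,C=shot("wrist","w4",(160,130,480,370),2)
print([((proj(W(x,y,0),C)-[160,130])*2).round(0) for x,y in((0,26),(0,-26))])
E
```

```text
clock: 10.25
eef_pos: [558.3, -238.4, 94.9]
eef_rot: [-3.138, 0.009, -0.142]
wrist_force: [-0.1, 0.2, 0.0]
finger_gap: 57.8
(array([0.0021, 0.0003, 0.0498]), np.float64(-0.0), array([-0.46,  0.55,  1.46,  0.  ,  1.14,  1.25]))
[array([249., 357.]), array([390., 357.])]
```

View pics/w4.png

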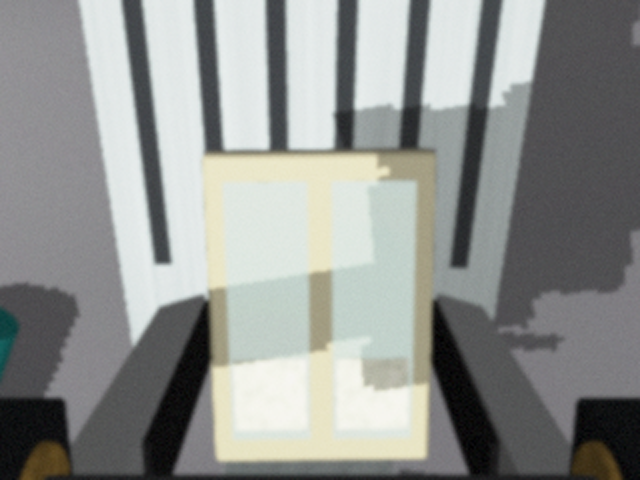

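```bash
cat >> h.py <<'E'
def held(top,bot):
    "rows (full picture, at u=320) of the held holder's ends -> offset of its centre from TCP along tool x"
    C=cal("wrist");s=read_state();p=s["eef_pos"];y=s["eef_rot"][2];ux=np.array([np.cos(y),np.sin(y)])
    return [round(float((pix(320,v,p[2]-2,C)[:2]-p[:2])@ux),1) for v in(top,bot)]
E
python3 - <<'E'
from h import *
print(held(153/2+130,460/2+130))
E
```

```text
[48.2, -36.2]
```

The held holder's end rows in the crop, 153 and 460, give a length of 84 mm. Its centre is about 4–6 mm uphill of the TCP, so I'll lay it with the TCP at shelf x = 39.

Run:
```python
from h import *
print(shift(W(39,0,5)+[0,0,7],A))
```

```text
(array([-0.0032,  0.0006,  0.0531]), np.float64(0.0), array([-0.46,  0.54,  1.46,  0.  ,  1.15,  1.25]))
```

```bash
python3 -m handwheel '[[-0.003,0.0005,0.025,0],[-0.003,0.0005,0.04,0],[-0.003,0.0005,0.045,0],[-0.003,0.0005,0.049,0],[-0.003,0.0005,0.053,0]]'
python3 -m handwheel '[[0,0,0,0],[0,0,0,0]]'
python3 - <<'E'
from h import *
s=read_state();print(S(s["eef_pos"]-[0,0,7]))
E
```

```text
clock: 10.92
eef_pos: [556.5, -238.1, 44.8]
eef_rot: [-3.139, 0.005, -0.141]
wrist_force: [-2.8, 3.7, 18.6]
finger_gap: 57.7
clock: 11.18
eef_pos: [556.6, -238.2, 44.9]
eef_rot: [-3.139, 0.005, -0.141]
wrist_force: [-0.2, -0.3, -0.6]
finger_gap: 58.1
[4.01919373e+01 3.00485909e-02 5.70946700e+00]
```

```bash
python3 -m handwheel '[[0,0,0,0],[0,0,0,0],[0,0,0,0]]' 0
python3 -m handwheel '[[0,0,-0.03,0],[0,0,-0.08,0],[0,0,-0.12,0],[0,0,-0.12,0]]'
python3 - <<'E'
from h import *
im,C=shot("wrist","w5",(160,130,480,450),1.8)
for k,(x,y,z) in dict(a=(84,29,10),b=(84,-29,10),c=(0,29,10),d=(0,-29,10)).items(): print(k,((proj(W(x,y,z),C)-[160,130])*1.8).round(0))
print(shift([640.2,297.1,200],np.radians(158.2)))
E
```

```text
clock: 11.55
eef_pos: [556.6, -238.3, 44.9]
eef_rot: [-3.139, 0.004, -0.141]
wrist_force: [0.1, -0.3, 0.1]
finger_gap: 84.9
clock: 12.05
eef_pos: [558.2, -239.2, 168.2]
eef_rot: [-3.141, -0.001, -0.141]
wrist_force: [0.0, -0.2, -1.0]
finger_gap: 94.2
a [220. 119.]
b [351. 119.]
c [228. 274.]
d [343. 275.]
(array([ 0.0067, -0.5422, -0.0333]), np.float64(13.7), array([-0.47,  0.47,  1.41,  0.  ,  1.27,  1.25]))
```

View pics/w5.png

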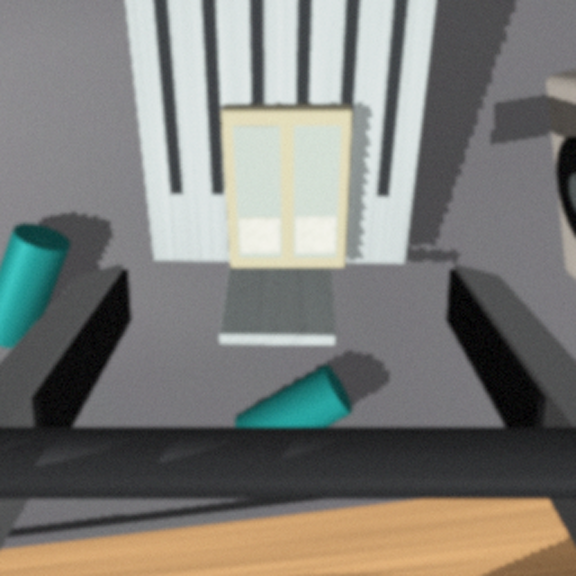

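Run:
```python
from h import *
C=cal("wrist")
f=lambda X:((proj(X,C)-[160,130])*1.8).round(1)
for y in(65,-65): print(y,f(W(0,y,0)))
for x in(0,2,4,6): print(x,f(W(x,29,10)),f(W(x+84,29,10)))
print("bs top inner",f(W(0,26,56)),f(W(-6,26,56)))
```

```text
65 [160.1 262. ]
-65 [412.7 262.3]
0 [228.4 273.5] [219.8 116.6]
2 [228.3 270.2] [219.6 112.3]
4 [228.1 266.9] [219.4 108. ]
6 [227.9 263.6] [219.1 103.6]
bs top inner [226.8 334.8] [227.5 345.2]
```

```bash
sed -i 's/^EX=np/O=O+np.array([0.4,3,0])\nEX=np/' h.py
python3 -m handwheel '[[0.0,-0.054,-0.02,-10],[0.0,-0.108,-0.03,-20],[0.0,-0.162,-0.03,-30],[0.0,-0.216,-0.03,-40],[0.0,-0.27,-0.03,-50]]'
python3 -m handwheel '[[0,0,0,-10],[0,0,0,-20],[0,0,0,-30],[0,0,0,-40],[0,0,0,-50]]'
python3 -m handwheel '[[0,0,0,-10],[0,0,0,-20],[0,0,0,-30],[0,0,0,-40],[0,0,0,-50]]'
python3 - <<'E'
from h import *
print(shift([641,301,120],np.radians(158.2)),read_state()["eef_rot"])
E
```

```text
clock: 12.72
eef_pos: [594.8, 30.3, 194.5]
eef_rot: [-3.137, 0.002, 0.738]
wrist_force: [0.3, 0.0, 0.1]
finger_gap: 94.0
clock: 13.35
eef_pos: [594.3, 30.3, 192.6]
eef_rot: [-3.134, -0.002, 1.616]
wrist_force: [-1.0, 1.2, -0.7]
finger_gap: 94.2
clock: 13.98
eef_pos: [593.8, 30.2, 190.7]
eef_rot: [-3.137, -0.009, 2.494]
wrist_force: [-0.4, 0.7, 0.4]
finger_gap: 94.1
(array([0.1249, 0.2448, 0.0708]), np.float64(-15.3), array([-0.01,  0.42,  1.41,  0.  ,  1.32, -0.94])) [-3.13698908 -0.0093487   2.49434013]
```

```bash
python3 -m handwheel '[[0.025,0.05,0,-5],[0.05,0.1,0.01,-10],[0.075,0.15,0.03,-15.3],[0.1,0.2,0.05,-15.3],[0.125,0.245,0.07,-15.3]]'
python3 -m handwheel '[[0,0,0,0],[0,0,0,0]]'
python3 - <<'E'
from h import *
print(shift([641,301,12],np.radians(158.2)))
im,C=shot("wrist","w6")
import pickle;pickle.dump(C,open("C6","wb"))
E
```

```text
clock: 14.6
eef_pos: [640.5, 302.9, 118.0]
eef_rot: [-3.138, -0.012, 2.762]
wrist_force: [1.4, -0.0, 0.8]
finger_gap: 94.0
clock: 14.85
eef_pos: [640.0, 302.4, 116.3]
eef_rot: [-3.136, -0.014, 2.762]
wrist_force: [-0.2, -0.6, 0.0]
finger_gap: 94.0
(array([-0.0029, -0.0003,  0.1043]), np.float64(0.0), array([ 0.39,  0.75,  1.08,  0.01,  1.33, -0.8 ]))
```

View pics/w6.png

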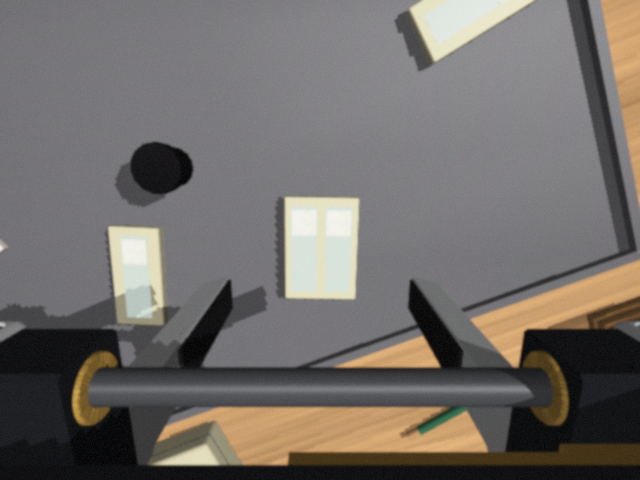

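Run:
```python
from h import *
import pickle;C=pickle.load(open("C6","rb"))
for q in([(285,197),(359,198),(356,299),(285,298)],[(108,227),(159,228),(164,325),(117,323)]):
    P=np.array([pix(u,v,10,C)[:2] for u,v in q]);d=P[0]-P[3]+P[1]-P[2]
    print(P.mean(0).round(1),np.degrees(np.arctan2(d[1],d[0])).round(1),[np.linalg.norm(P[i]-P[(i+1)%4]).round(1) for i in range(4)])
```

```text
[642.8 301.3] 157.5 [np.float64(57.2), np.float64(83.5), np.float64(58.9), np.float64(83.6)]
[609.  152.5] 155.2 [np.float64(40.4), np.float64(83.9), np.float64(39.8), np.float64(82.9)]
```

```bash
python3 -m handwheel '[[-0.0044,0.0006,0.05,0.7],[-0.0044,0.0006,0.085,0.7],[-0.0044,0.0006,0.104,0.7],[-0.0044,0.0006,0.104,0.7]]'
python3 -m handwheel '[[0,0,0,0],[0,0,0,0],[0,0,0,0],[0,0,0,0],[0,0,0,0]]' 1 12
python3 -m handwheel '[[0,0,-0.03,0],[0,0,-0.08,0],[0,0,-0.15,0],[0,0,-0.15,0]]'
python3 - <<'E'
from h import *
print(shift(W(43,0,15)+[0,0,100],A+np.pi))
E
```

```text
clock: 15.4
eef_pos: [643.3, 300.1, 13.1]
eef_rot: [-3.136, -0.013, 2.748]
wrist_force: [0.9, -0.4, 0.1]
finger_gap: 94.5
clock: 16.02
eef_pos: [643.5, 300.2, 13.4]
eef_rot: [-3.136, -0.013, 2.748]
wrist_force: [-0.5, -0.5, 2.5]
finger_gap: 57.8
clock: 16.52
eef_pos: [647.0, 300.7, 169.0]
eef_rot: [3.141, -0.007, 2.748]
wrist_force: [-0.4, 0.1, -1.2]
finger_gap: 57.9
(array([-0.1229, -0.5295,  0.0202]), np.float64(-14.5), array([ 0.38,  0.71,  1.01,  0.01,  1.42, -0.8 ]))
```

```bash
python3 -m handwheel '[[-0.013,-0.055,0,-3],[-0.026,-0.11,0,-6],[-0.039,-0.165,0,-9],[-0.051,-0.22,0,-12],[-0.064,-0.275,0,-14.5]]'
python3 - <<'E'
from h import *
print(shift(W(43,0,15)+[0,0,70],A+np.pi))
E
```

```text
clock: 17.15
eef_pos: [599.7, 20.6, 167.3]
eef_rot: [3.139, -0.008, 3.003]
wrist_force: [0.8, -0.2, -1.0]
finger_gap: 57.4
(array([ 0.0062, -0.2594,  0.0492]), np.float64(0.1), array([-0.03,  0.45,  1.42,  0.  ,  1.28, -1.46]))
```

```bash
python3 -m handwheel '[[0.002,-0.06,0,0],[0.004,-0.12,0,0],[0.006,-0.18,0.01,0],[0.006,-0.24,0.03,0],[0.006,-0.2594,0.049,0]]'
python3 -m handwheel '[[0,0,0,0],[0,0,0,0]]'
python3 - <<'E'
from h import *
print(shift(W(43.5,0,15)+[0,0,8],A+np.pi))
im,C=shot("wrist","w7")
hsv=cv2.cvtColor(im,cv2.COLOR_BGR2HSV)
for v in range(150,400,6): print(v,im[v,316:325].mean(0).round(0),end=' ')
E
```

```text
clock: 17.77
eef_pos: [556.2, -238.0, 116.0]
eef_rot: [3.139, -0.01, 3.0]
wrist_force: [-0.1, 0.3, -0.4]
finger_gap: 57.9
clock: 18.02
eef_pos: [556.6, -236.8, 116.2]
eef_rot: [3.139, -0.01, 3.001]
wrist_force: [0.4, 0.4, 0.2]
finger_gap: 57.8
(array([-0.0016,  0.0014,  0.0604]), np.float64(0.0), array([-0.46,  0.52,  1.45, -0.  ,  1.18, -1.89]))
150 [138. 136. 136.] 156 [138. 136. 136.] 162 [137. 133. 135.] 168 [137. 133. 134.] 174 [136. 132. 134.] 180 [183. 182. 177.] 186 [239. 240. 235.] 192 [100. 102.  97.] 198 [96. 97. 92.] 204 [214. 216. 208.] 210 [158. 185. 191.] 216 [203. 231. 236.] 222 [205. 232. 237.] 228 [205. 232. 236.] 234 [204. 232. 236.] 240 [206. 233. 236.] 246 [205. 233. 237.] 252 [205. 233. 236.] 258 [205. 232. 236.] 264 [204. 232. 236.] 270 [204. 232. 236.] 276 [205. 233. 236.] 282 [206. 233. 236.] 288 [204. 232. 236.] 294 [136. 162. 167.] 300 [135. 161. 165.] 306 [134. 160. 166.] 312 [134. 161. 165.] 318 [133. 160. 166.] 324 [138. 164. 169.] 330 [204. 231. 235.] 336 [203. 231. 235.] 342 [203. 231. 235.] 348 [203. 231. 235.] 354 [203. 231. 235.] 360 [202. 231. 235.] 366 [215. 215. 207.] 372 [50. 48. 48.] 378 [68. 65. 64.] 384 [89. 86. 85.] 390 [130. 127. 125.] 396 [100.  95.  94.]
```

```bash
python3 -c "
from h import *
print(held(211,364),held(209,364))"
python3 -m handwheel '[[-0.0016,0.0014,0.03,0],[-0.0016,0.0014,0.045,0],[-0.0016,0.0014,0.052,0],[-0.0016,0.0014,0.057,0],[-0.0016,0.0014,0.06,0]]'
python3 -m handwheel '[[0,0,0,0],[0,0,0,0],[0,0,0,0]]'
python3 -c "
from h import *
print(S(read_state()['eef_pos']-[0,0,8]))"
```

```text
[44.1, -40.0] [45.1, -40.0]
clock: 18.7
eef_pos: [558.6, -235.3, 57.3]
eef_rot: [3.139, -0.008, 3.001]
wrist_force: [-1.4, 1.7, 5.5]
finger_gap: 57.8
clock: 19.08
eef_pos: [558.7, -235.5, 57.5]
eef_rot: [3.14, -0.007, 3.001]
wrist_force: [-0.4, -0.7, 0.4]
finger_gap: 57.7
[4.48236175e+01 1.29041150e-02 1.64164194e+01]
```

```bash
python3 -m handwheel '[[0,0,0.0015,0],[0,0,0.0015,0]]'
python3 -m handwheel '[[0,0,0,0],[0,0,0,0],[0,0,0,0]]' 0
python3 -m handwheel '[[0,0,-0.03,0],[0,0,-0.08,0],[0,0,-0.13,0],[0,0,-0.13,0]]'
python3 - <<'E'
from h import *
im,C=shot("wrist","w8",(160,80,480,400),1.8)
f=lambda X:((proj(X,C)-[160,80])*1.8).round(1)
for y in(65,-65): print(y,f(W(0,y,0)),f(W(175,y,0)))
for z in(10,20):
  for x in(0,84): print(z,x,f(W(x,29,z)),f(W(x,-29,z)))
print(shift([609,152.5,110],np.radians(155.2)))
E
```

```text
clock: 19.32
eef_pos: [558.8, -235.5, 56.1]
eef_rot: [3.14, -0.007, 3.001]
wrist_force: [-0.6, 1.1, 2.1]
finger_gap: 57.6
clock: 19.7
eef_pos: [558.7, -235.5, 55.9]
eef_rot: [3.14, -0.007, 3.001]
wrist_force: [-0.1, 0.6, -0.3]
finger_gap: 84.3
clock: 20.2
eef_pos: [560.9, -236.5, 190.1]
eef_rot: [-3.141, -0.001, 3.001]
wrist_force: [-0.3, 0.4, -0.3]
finger_gap: 93.8
65 [415.9 189.2] [415.6 527. ]
-65 [165.4 188.8] [164.5 526.5]
10 0 [348.3 185.7] [233.1 185.5]
10 84 [348.1 352.6] [232.8 352.4]
20 0 [350.2 182.1] [231.4 181.9]
20 84 [350.  354.2] [231. 354.]
(array([0.0055, 0.3916, 0.0777]), np.float64(16.8), array([-0.46,  0.45,  1.37, -0.  ,  1.32, -1.89]))
```

View pics/w8.png

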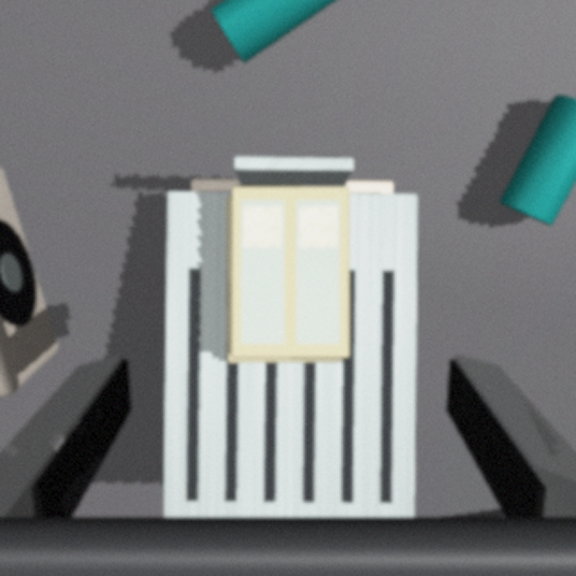

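```bash
python3 -m handwheel '[[0,0.06,-0.01,4],[0,0.12,-0.01,8],[0.002,0.18,0,12],[0.003,0.24,0,16.8],[0.004,0.29,0.02,16.8]]'
python3 -m handwheel '[[0.01,0.05,0.02,0],[0.03,0.1,0.055,0],[0.03,0.1,0.055,0]]'
python3 -c "
from h import *
print(shift([609,152.5,12.5],np.radians(155.2)))"
```

```text
clock: 20.88
eef_pos: [596.5, 53.9, 166.9]
eef_rot: [-3.141, -0.004, 2.707]
wrist_force: [1.2, 0.1, -0.5]
finger_gap: 93.8
clock: 21.25
eef_pos: [608.9, 160.1, 107.3]
eef_rot: [-3.137, -0.01, 2.711]
wrist_force: [1.0, 0.1, 0.4]
finger_gap: 94.3
(array([-0.0043, -0.0065,  0.0948]), np.float64(0.1), array([ 0.2 ,  0.58,  1.38,  0.  ,  1.2 , -0.94]))
```

```bash
python3 -m handwheel '[[-0.0043,-0.0065,0.03,0],[-0.0043,-0.0065,0.07,0],[-0.0043,-0.0065,0.0945,0],[-0.0043,-0.0065,0.0945,0]]'
python3 -m handwheel '[[0,0,0,0],[0,0,0,0],[0,0,0,0],[0,0,0,0],[0,0,0,0],[0,0,0,0]]' 1 12 || python3 -m handwheel '[[0,0,0,0],[0,0,0,0],[0,0,0,0],[0,0,0,0],[0,0,0,0]]' 1 12
python3 -m handwheel '[[0,0,0,0],[0,0,-0.03,0],[0,0,-0.08,0],[0,0,-0.15,0],[0,0,-0.15,0]]'
python3 -c "
from h import *
print(shift(W(43.5,0,25)+[0,0,70],A+np.pi))"
```

```text
clock: 21.75
eef_pos: [608.3, 151.4, 11.0]
eef_rot: [-3.136, -0.012, 2.71]
wrist_force: [0.9, -0.5, 0.1]
finger_gap: 94.0
clock: 22.38
eef_pos: [608.3, 151.4, 11.1]
eef_rot: [-3.136, -0.012, 2.71]
wrist_force: [0.2, 0.0, -0.6]
finger_gap: 47.3
clock: 23.0
eef_pos: [611.9, 151.8, 166.0]
eef_rot: [-3.14, -0.006, 2.71]
wrist_force: [-0.7, 0.9, -1.4]
finger_gap: 40.1
(array([-0.1103, -0.375 ,  0.0384]), np.float64(-16.6), array([ 0.18,  0.52,  1.32,  0.  ,  1.3 , -0.96]))$: bad value
```

```bash
python3 -m handwheel '[[-0.015,-0.055,0,-4],[-0.03,-0.11,0,-8],[-0.045,-0.165,0,-12],[-0.06,-0.22,0,-16.6],[-0.075,-0.275,0,-16.6]]'
python3 -c "
from h import *
print(shift(W(43.5,0,25)+[0,0,70],A+np.pi))"
```

```text
clock: 23.62
eef_pos: [564.3, -131.0, 164.9]
eef_rot: [3.141, -0.007, 3.001]
wrist_force: [0.2, 0.1, -1.2]
finger_gap: 39.6
(array([-0.0058, -0.1042,  0.0374]), np.float64(0.1), array([-0.29,  0.41,  1.49, -0.  ,  1.25, -1.72]))
```

```bash
python3 -m handwheel '[[-0.005,-0.055,0,0],[-0.0058,-0.1042,0.02,0],[-0.0058,-0.1042,0.037,0],[-0.0058,-0.1042,0.037,0],[-0.0058,-0.1042,0.037,0]]'
python3 - <<'E'
from h import *
print(shift(W(43.5,0,25)+[0,0,6],A+np.pi))
im,C=shot("wrist","w9",(160,80,480,400),1.8)
g=im[:,316:325].mean(1)
for v in list(range(196,224,2))+list(range(350,384,2)): print(v,g[v].round(0),end=' ')
E
```

```text
clock: 24.25
eef_pos: [555.6, -234.0, 128.2]
eef_rot: [3.141, -0.007, 3.003]
wrist_force: [-0.4, -0.5, -0.2]
finger_gap: 39.8
(array([-0.0002, -0.0011,  0.0648]), np.float64(0.2), array([-0.46,  0.5 ,  1.45, -0.  ,  1.2 , -1.89]))
196 [99. 99. 95.] 198 [115. 124. 123.] 200 [185. 216. 221.] 202 [217. 239. 243.] 204 [219. 240. 243.] 206 [219. 240. 243.] 208 [221. 241. 243.] 210 [222. 240. 242.] 212 [184. 209. 213.] 214 [128. 151. 155.] 216 [183. 215. 221.] 218 [207. 234. 238.] 220 [211. 236. 240.] 222 [213. 236. 240.] 350 [231. 237. 230.] 352 [232. 237. 230.] 354 [232. 237. 230.] 356 [230. 237. 231.] 358 [217. 236. 237.] 360 [210. 235. 239.] 362 [209. 235. 239.] 364 [209. 235. 239.] 366 [180. 211. 218.] 368 [76. 88. 91.] 370 [43. 42. 41.] 372 [52. 49. 49.] 374 [60. 57. 56.] 376 [65. 62. 61.] 378 [72. 69. 67.] 380 [78. 74. 72.] 382 [84. 81. 79.]
```

View pics/w9.png

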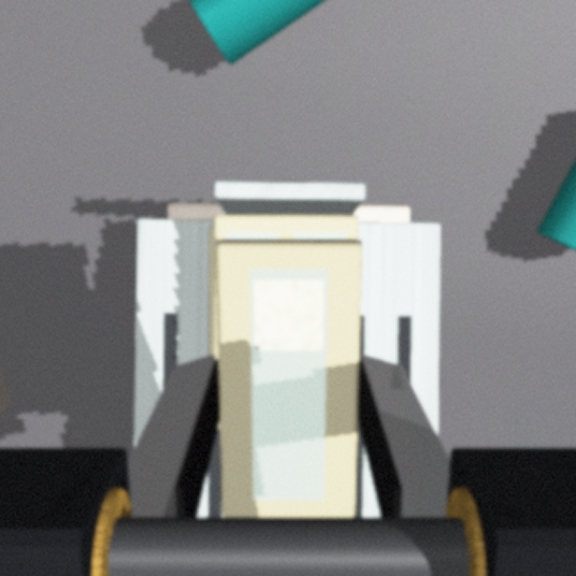

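```bash
python3 -c "
from h import *
print(held(215,367),held(213.5,367))"
```

```text
[42.2, -41.9] [43.0, -41.9]
```

```bash
python3 -m handwheel '[[0,-0.001,0.035,0],[0,-0.001,0.05,0],[0,-0.001,0.056,0],[0,-0.001,0.061,0],[0,-0.001,0.064,0]]'
python3 -m handwheel '[[0,0,0.001,0],[0,0,0.001,0],[0,0,0.001,0]]'
python3 -m handwheel '[[0,0,0,0],[0,0,0,0],[0,0,0,0],[0,0,0,0]]' 0
python3 -c "
from h import *
print(S(read_state()['eef_pos']-[0,0,6]))"
python3 -m handwheel '[[0,0,-0.03,0],[0,0,-0.08,0],[0,0,-0.11,0],[0,0,-0.11,0]]'
python3 - <<'E'
from h import *
shot("wrist","w10",(160,80,480,400),1.8)
print(shift([519.5,464.5,150],np.radians(99.1)))
E
```

```text
clock: 24.92
eef_pos: [555.6, -235.0, 65.1]
eef_rot: [3.141, -0.005, 3.003]
wrist_force: [0.8, 1.1, 1.2]
finger_gap: 39.8
clock: 25.3
eef_pos: [555.7, -235.1, 64.4]
eef_rot: [-3.142, -0.005, 3.003]
wrist_force: [-1.1, 1.8, 1.7]
finger_gap: 39.8
clock: 25.8
eef_pos: [555.7, -235.1, 64.4]
eef_rot: [3.142, -0.005, 3.003]
wrist_force: [-0.0, -1.0, -0.3]
finger_gap: 76.3
[ 4.42603580e+01 -7.11509218e-03  2.57740298e+01]
clock: 26.3
eef_pos: [557.1, -235.5, 176.7]
eef_rot: [-3.14, -0.001, 3.003]
wrist_force: [0.3, 0.7, -0.9]
finger_gap: 94.0
(array([0.1331, 0.6879, 0.0249]), np.float64(73.0), array([-0.46,  0.45,  1.4 , -0.  ,  1.29, -1.89]))
```

```bash
python3 -m handwheel '[[0.012,0.06,0,0],[0.024,0.12,0,0],[0.036,0.18,0,0],[0.048,0.24,0,0],[0.058,0.3,0,0]]'
python3 -m handwheel '[[0.012,0.055,0,10],[0.024,0.11,0,20],[0.036,0.165,0,30],[0.048,0.22,0,40],[0.06,0.28,0,50]]'
python3 -m handwheel '[[0,0,0,10],[0,0,0,20],[0,0,0,23]]'
python3 -c "
from h import *
print(shift([519.5,464.5,100],np.radians(99.1)))"
```

```text
clock: 26.98
eef_pos: [539.4, 71.8, 173.3]
eef_rot: [-3.141, -0.006, 3.003]
wrist_force: [1.1, -0.4, -0.4]
finger_gap: 94.1
clock: 27.6
eef_pos: [517.9, 358.8, 171.7]
eef_rot: [-3.134, -0.003, 2.124]
wrist_force: [0.6, -0.3, 0.1]
finger_gap: 93.8
clock: 27.98
eef_pos: [517.3, 358.7, 169.6]
eef_rot: [-3.131, 0.001, 1.719]
wrist_force: [-0.5, -0.5, 0.2]
finger_gap: 93.9
(array([0.1044, 0.0186, 0.0693]), np.float64(-0.6), array([0.55, 0.52, 1.32, 0.  , 1.31, 0.4 ]))
```

```bash
python3 -m handwheel '[[0.05,0.009,0.0,0],[0.1044,0.0186,0.02,-0.6],[0.1044,0.0186,0.06,-0.6],[0.1044,0.0186,0.069,-0.6],[0.1044,0.0186,0.069,-0.6]]'
python3 - <<'E'
from h import *
print(shift([519.5,464.5,12],np.radians(99.1)))
im,C=shot("wrist","w11")
hsv=cv2.cvtColor(im,cv2.COLOR_BGR2HSV)
m=((im.min(2)>120)).astype(np.uint8)[:370,200:440]
n,l,st,ce=cv2.connectedComponentsWithStats(m)
k=1+np.argmax([s[4] if s[4]<20000 else 0 for s in st[1:]])
c=max(cv2.findContours((l==k).astype(np.uint8),0,2)[0],key=len)
b=cv2.boxPoints(cv2.minAreaRect(c))+[200,0];print(st,b)
P=np.array([pix(u,v,10,C)[:2] for u,v in b]);print(P.round(1),P.mean(0),[np.linalg.norm(P[i]-P[(i+1)%4]).round(1) for i in range(4)])
for i in(0,1): 
  d=P[i+1]-P[i];print(np.degrees(np.arctan2(d[1],d[0])))
E
```

```text
clock: 28.6
eef_pos: [519.6, 463.9, 99.9]
eef_rot: [-3.13, 0.002, 1.729]
wrist_force: [-0.2, 0.1, 0.4]
finger_gap: 94.1
(array([0.0008, 0.0011, 0.0879]), np.float64(-0.0), array([0.67, 0.73, 1.14, 0.  , 1.28, 0.51]))
[[    0     0   240   370 54630]
 [    1     0   239   169 10263]
 [  189     7     1     1     1]
 ...
 [    9   364     1     1     1]
 [   84   364     1     1     1]
 [  114   364     1     1     1]] [[201.   0.]
 [439.   0.]
 [439. 168.]
 [201. 168.]]
[[418.  615.2]
 [567.7 638.6]
 [592.9 536.9]
 [425.8 510. ]] [501.10716027 575.19514593] [np.float64(151.5), np.float64(104.7), np.float64(169.2), np.float64(105.5)]
8.872051561870736
-76.0703120486322
```

Run:
```python
from h import *
save(cv2.imread("pics/w11.png"),"w11c",(200,150,440,370),2.5)
import pickle;pickle.dump(cal("wrist"),open("C11","wb"))
```

```text
(no output)
```

View pics/w11c.png

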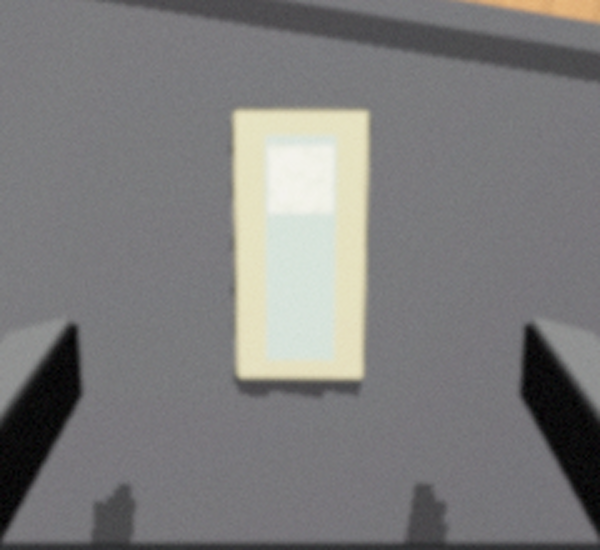

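Run:
```python
from h import *
import pickle;C=pickle.load(open("C11","rb"))
P=np.array([pix(u/2.5+200,v/2.5+150,10,C)[:2] for u,v in[(232,110),(369,110),(364,380),(236,380)]]);d=P[0]-P[3]+P[1]-P[2]
a=np.degrees(np.arctan2(d[1],d[0]));c=P.mean(0)
print(c,a,[np.linalg.norm(P[i]-P[(i+1)%4]).round(1) for i in range(4)])
print(shift([*c,11.5],np.radians(a)))
```

```text
[520.00548786 463.69451418] 99.00331655015657 [np.float64(39.9), np.float64(84.8), np.float64(40.4), np.float64(84.9)]
(array([-0.0004,  0.0007,  0.0898]), np.float64(0.1), array([0.67, 0.73, 1.14, 0.  , 1.28, 0.51]))
```

```bash
python3 -m handwheel '[[0,0.0007,0.05,0],[0,0.0007,0.08,0],[0,0.0007,0.089,0],[0,0.0007,0.089,0]]'
python3 -m handwheel '[[0,0,0,0],[0,0,0,0],[0,0,0,0],[0,0,0,0],[0,0,0,0]]' 1 12
python3 -m handwheel '[[0,0,0,0],[0,0,0,0],[0,0,-0.06,0],[0,0,-0.12,0],[0,0,-0.16,0]]'
python3 -c "
from h import *
print(shift(W(44,0,35)+[0,0,70],A+np.pi))"
```

```text
clock: 29.15
eef_pos: [520.6, 464.3, 13.8]
eef_rot: [-3.133, -0.0, 1.729]
wrist_force: [-0.3, 0.4, 0.1]
finger_gap: 94.1
clock: 29.78
eef_pos: [520.5, 464.3, 13.8]
eef_rot: [-3.133, -0.0, 1.729]
wrist_force: [-0.3, 0.2, 0.3]
finger_gap: 47.6
clock: 30.4
eef_pos: [522.2, 464.8, 177.1]
eef_rot: [-3.136, -0.002, 1.729]
wrist_force: [-0.4, -0.8, 0.1]
finger_gap: 39.8
(array([-0.6957, -0.0793,  0.0393]), np.float64(-72.8), array([0.67, 0.67, 1.06, 0.  , 1.41, 0.51]))
```

```bash
python3 -m handwheel '[[-0.06,-0.007,0,0],[-0.12,-0.014,0,0],[-0.18,-0.02,0,0],[-0.24,-0.027,0,0],[-0.3,-0.034,0,0]]'
python3 -m handwheel '[[-0.055,-0.006,0,-10],[-0.11,-0.013,0,-20],[-0.165,-0.019,0,-30],[-0.22,-0.026,0,-40],[-0.27,-0.03,0,-50]]'
python3 -m handwheel '[[0,0,0,-10],[0,0,0,-20],[0,0,0,-22.8]]'
python3 -c "
from h import *
print(shift(W(44,0,35)+[0,0,70],A+np.pi))"
```

```text
clock: 31.02
eef_pos: [535.6, 161.3, 177.0]
eef_rot: [-3.136, -0.002, 1.729]
wrist_force: [1.2, 0.2, 0.6]
finger_gap: 40.1
clock: 31.65
eef_pos: [548.3, -112.1, 177.0]
eef_rot: [-3.139, -0.005, 2.607]
wrist_force: [1.6, 1.1, -0.7]
finger_gap: 39.8
clock: 32.02
eef_pos: [548.2, -112.3, 176.9]
eef_rot: [-3.141, -0.005, 3.008]
wrist_force: [-0.7, 0.4, -1.5]
finger_gap: 39.6
(array([-0.0213, -0.1207,  0.0396]), np.float64(0.5), array([-0.27,  0.36,  1.53, -0.  ,  1.26, -1.7 ]))
```

```bash
python3 -m handwheel '[[-0.01,-0.055,0,0],[-0.0213,-0.11,0.01,0.5],[-0.0213,-0.1207,0.037,0.5],[-0.0213,-0.1207,0.037,0.5],[-0.0213,-0.1207,0.037,0.5]]'
python3 - <<'E'
from h import *
im,C=shot("wrist","w12",(160,80,480,400),1.8)
print(shift(W(44,0,35)+[0,0,9],A+np.pi))
g=im[:,316:325].mean(1)
for v in list(range(198,224,1)): print(v,g[v].round(0),end=' ')
print(held(211,366),held(213,366),held(215,366))
E
```

```text
clock: 32.65
eef_pos: [553.5, -234.1, 140.9]
eef_rot: [-3.141, -0.004, 3.0]
wrist_force: [0.3, 0.9, 0.4]
finger_gap: 39.9
(array([ 0.0002, -0.0007,  0.065 ]), np.float64(0.0), array([-0.46,  0.48,  1.45, -0.  ,  1.22, -1.89]))
198 [147. 170. 174.] 199 [188. 218. 224.] 200 [210. 235. 239.] 201 [216. 239. 242.] 202 [217. 239. 242.] 203 [217. 239. 243.] 204 [217. 239. 242.] 205 [218. 240. 242.] 206 [222. 240. 242.] 207 [230. 241. 241.] 208 [236. 243. 239.] 209 [238. 243. 238.] 210 [238. 243. 239.] 211 [234. 241. 237.] 212 [212. 226. 223.] 213 [158. 175. 176.] 214 [125. 144. 148.] 215 [142. 169. 174.] 216 [172. 203. 209.] 217 [192. 224. 229.] 218 [204. 232. 235.] 219 [209. 235. 238.] 220 [210. 235. 239.] 221 [210. 235. 238.] 222 [210. 236. 239.] 223 [210. 236. 239.] [44.2, -41.4] [43.2, -41.4] [42.2, -41.4]
```

View pics/w12.png

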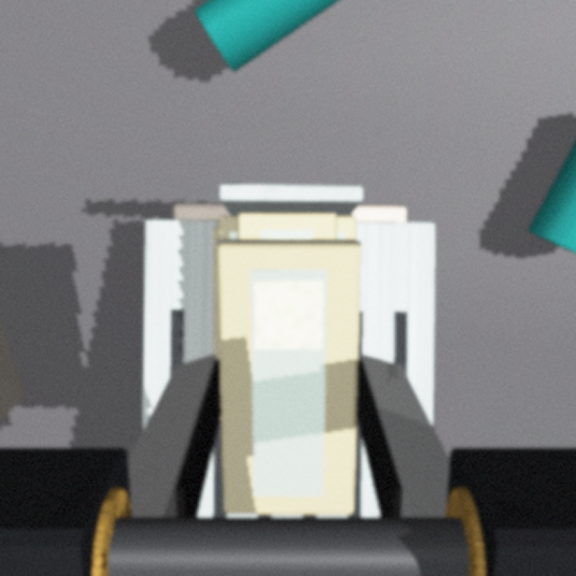

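```bash
python3 -m handwheel '[[0,-0.0007,0.035,0],[0,-0.0007,0.05,0],[0,-0.0007,0.057,0],[0,-0.0007,0.062,0],[0,-0.0007,0.065,0]]'
python3 -m handwheel '[[0,0,0.001,0],[0,0,0.001,0],[0,0,0.001,0]]'
python3 -m handwheel '[[0,0,0,0],[0,0,0,0],[0,0,0,0],[0,0,0,0]]' 0
python3 -c "
from h import *
print(S(read_state()['eef_pos']-[0,0,9]))"
python3 -m handwheel '[[0,0,-0.03,0],[0,0,-0.08,0],[0,0,-0.12,0],[0,0,-0.12,0]]'
python3 - <<'E'
from h import *
shot("wrist","w13",(160,80,480,400),1.8)
print(shift([535.5,25.5,120],np.radians(105)))
E
```

```text
clock: 33.33
eef_pos: [553.7, -234.8, 76.8]
eef_rot: [-3.141, -0.003, 3.0]
wrist_force: [0.1, 1.1, 2.2]
finger_gap: 39.4
clock: 33.7
eef_pos: [553.8, -234.8, 76.0]
eef_rot: [-3.141, -0.002, 3.0]
wrist_force: [-1.6, 0.4, 1.9]
finger_gap: 39.8
clock: 34.2
eef_pos: [553.8, -234.9, 76.0]
eef_rot: [-3.141, -0.002, 3.0]
wrist_force: [-0.9, -0.3, -0.0]
finger_gap: 76.4
[44.62871036 -0.06464698 34.60861411]
clock: 34.7
eef_pos: [555.1, -235.3, 199.2]
eef_rot: [-3.139, 0.003, 3.0]
wrist_force: [0.5, -0.8, -0.8]
finger_gap: 93.8
(array([0.0553, 0.2553, 0.0764]), np.float64(66.9), array([-0.46,  0.43,  1.38, -0.  ,  1.33, -1.89]))
```

View pics/w13.png

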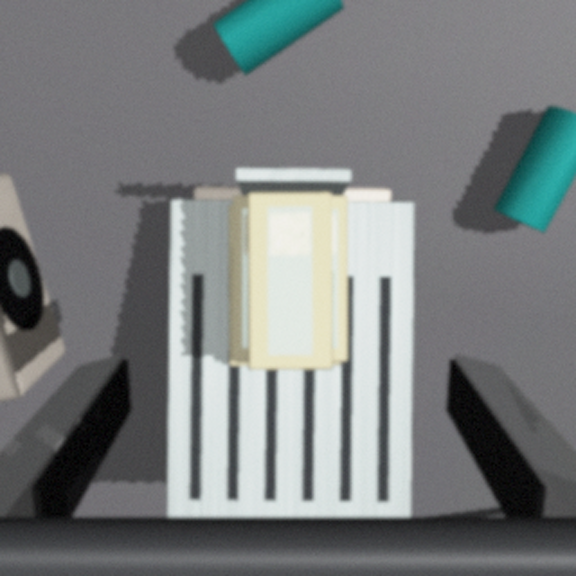

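Run:
```python
from h import *
C=cal("wrist");f=lambda X:((proj(X,C)-[160,80])*1.8).round(1)
print(f(W(0,65,0)),f(W(0,0,40)),f(W(84,0,40)),f(W(84,20,40)),f(W(90,0,40)),f(W(84,29,20)),f(W(84,29,10)),f(W(0,26,56)))
im=cams.camera("top")[:,:,::-1].copy();save(im,"t2",(300,180,500,330),4)
Ct=cal("top");print([(proj(x,Ct)-[300,180])*4 for x in([535.5,25.5,21],[533,21.5,21])])
```

```text
[412.1 200.6] [289.8 187.4] [289.6 366.2] [332.2 366.2] [289.5 379. ] [347.5 362.2] [345.8 360.4] [348.2 181.2]
[array([136.65188231, 373.54512513]), array([143.54889625, 377.82043974])]
```

View pics/t2.png

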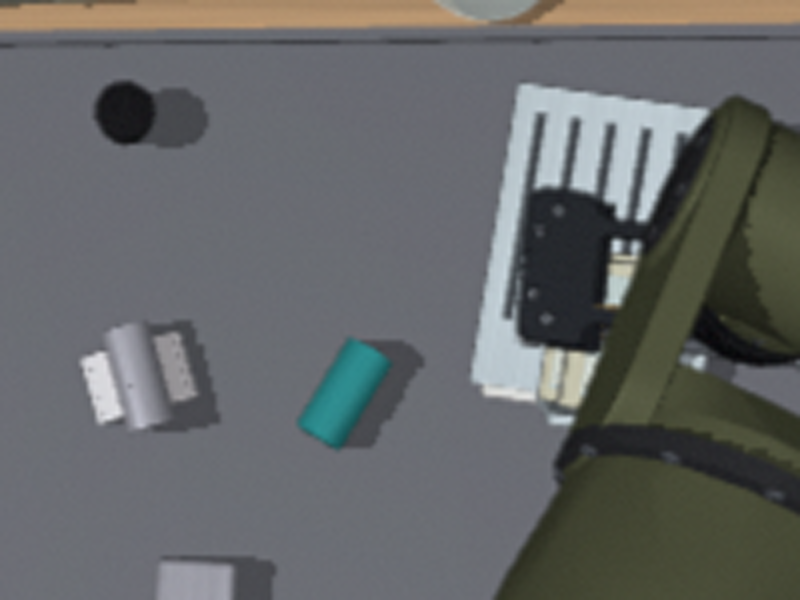

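The top view shows the roller still in the cradle, centred at (139,374) in the crop. The pile is square on the shelf: its ends match the x ≈ 42–45 projection. Next I fetch the roller.

```bash
python3 -m handwheel '[[0.011,0.05,0,10],[0.022,0.1,0,20],[0.033,0.15,0,30],[0.044,0.2,0.02,40],[0.055,0.255,0.04,50]]'
python3 -m handwheel '[[0,0,0,10],[0,0,0,16.9],[0,0,0.035,16.9],[0,0,0.035,16.9]]'
python3 - <<'E'
from h import *
print(shift([535.5,25.5,21],np.radians(105)))
im,C=shot("wrist","w14")
p=proj([535.5,25.5,26],C);print(p)
u,v=p.astype(int);d=im.max(2).astype(int)
print("row",[(x,d[v,x]) for x in range(u-70,u+71,5)])
print("col",[(y,d[y,u]) for y in range(v-60,v+61,4)])
E
```

```text
clock: 35.42
eef_pos: [534.3, 26.3, 153.6]
eef_rot: [-3.137, -0.002, 2.124]
wrist_force: [0.9, -0.1, -0.8]
finger_gap: 93.9
clock: 35.92
eef_pos: [532.3, 26.4, 115.5]
eef_rot: [-3.131, -0.003, 1.829]
wrist_force: [-0.3, -0.8, 0.4]
finger_gap: 94.3
(array([-0.0019,  0.0039,  0.0945]), np.float64(-0.2), array([-0.02,  0.37,  1.67, -0.  ,  1.11, -0.28]))
[324.32975982 252.60826728]
row [(254, np.int64(129)), (259, np.int64(129)), (264, np.int64(127)), (269, np.int64(127)), (274, np.int64(127)), (279, np.int64(130)), (284, np.int64(176)), (289, np.int64(195)), (294, np.int64(195)), (299, np.int64(196)), (304, np.int64(196)), (309, np.int64(197)), (314, np.int64(198)), (319, np.int64(196)), (324, np.int64(200)), (329, np.int64(198)), (334, np.int64(198)), (339, np.int64(200)), (344, np.int64(201)), (349, np.int64(201)), (354, np.int64(206)), (359, np.int64(205)), (364, np.int64(200)), (369, np.int64(128)), (374, np.int64(124)), (379, np.int64(129)), (384, np.int64(122)), (389, np.int64(128)), (394, np.int64(126))]
col [(192, np.int64(135)), (196, np.int64(132)), (200, np.int64(134)), (204, np.int64(133)), (208, np.int64(233)), (212, np.int64(243)), (216, np.int64(240)), (220, np.int64(246)), (224, np.int64(244)), (228, np.int64(240)), (232, np.int64(140)), (236, np.int64(165)), (240, np.int64(199)), (244, np.int64(225)), (248, np.int64(216)), (252, np.int64(200)), (256, np.int64(180)), (260, np.int64(165)), (264, np.int64(134)), (268, np.int64(113)), (272, np.int64(180)), (276, np.int64(177)), (280, np.int64(114)), (284, np.int64(79)), (288, np.int64(84)), (292, np.int64(121)), (296, np.int64(125)), (300, np.int64(125)), (304, np.int64(124)), (308, np.int64(125)), (312, np.int64(122))]
```

```bash
python3 -m handwheel '[[-0.0019,0.0039,0.04,0],[-0.0019,0.0039,0.075,0],[-0.0019,0.0039,0.094,0],[-0.0019,0.0039,0.094,0]]'
python3 -m handwheel '[[0,0,0,0],[0,0,0,0],[0,0,0,0],[0,0,0,0],[0,0,0,0]]' 1 25
python3 -m handwheel '[[0,0,0,0],[0,0,-0.05,0],[0,0,-0.1,0],[0,0,-0.15,0],[0,0,-0.15,0]]'
python3 -c "
from h import *
print(shift(W(104,0,17)+[0,0,80],A+np.pi))"
```

```text
clock: 36.48
eef_pos: [536.4, 25.4, 23.0]
eef_rot: [-3.132, -0.002, 1.829]
wrist_force: [1.3, -0.7, 0.2]
finger_gap: 94.1
clock: 37.1
eef_pos: [536.5, 25.4, 23.4]
eef_rot: [-3.132, -0.002, 1.829]
wrist_force: [-2.5, -0.1, 5.5]
finger_gap: 59.8
clock: 37.72
eef_pos: [539.4, 25.4, 176.7]
eef_rot: [-3.138, -0.0, 1.829]
wrist_force: [0.1, -1.0, -1.2]
finger_gap: 59.8
(array([-0.2794,  0.0047,  0.0312]), np.float64(-67.1), array([-0.02,  0.31,  1.59, -0.  ,  1.24, -0.28]))
```

```bash
python3 -m handwheel '[[-0.05,0.001,0,-10],[-0.1,0.002,0,-20],[-0.15,0.003,0,-30],[-0.2,0.004,0,-40],[-0.25,0.005,0,-50]]'
python3 -m handwheel '[[0,0,0,-10],[0,0,0,-17.1],[0,0,0,-17.1]]'
python3 -c "
from h import *
print(shift(W(104,0,16.5)+[0,0,60],A+np.pi))"
```

```text
clock: 38.35
eef_pos: [607.9, -216.4, 174.7]
eef_rot: [-3.14, -0.005, 2.707]
wrist_force: [0.4, 0.6, -1.3]
finger_gap: 59.5
clock: 38.72
eef_pos: [607.5, -216.3, 172.9]
eef_rot: [3.141, -0.008, 3.005]
wrist_force: [0.2, 0.1, -1.6]
finger_gap: 59.9
(array([-0.0118, -0.0259,  0.048 ]), np.float64(0.3), array([-0.4 ,  0.55,  1.26, -0.  ,  1.34, -1.83]))
```

```bash
python3 -m handwheel '[[-0.0118,-0.0259,0,0],[-0.0118,-0.0259,0.02,0.3],[-0.0118,-0.0259,0.048,0.3],[-0.0118,-0.0259,0.048,0.3],[-0.0118,-0.0259,0.048,0.3]]'
python3 -c "
from h import *
s=read_state();print(S(s['eef_pos']-[0,0,2.4]),shift(W(104,0,16.5)+[0,0,2.4],A+np.pi))"
```

```text
clock: 39.35
eef_pos: [615.6, -243.6, 125.7]
eef_rot: [-3.142, -0.007, 2.998]
wrist_force: [-0.1, 0.0, -1.9]
finger_gap: 60.0
[1.19489178e+02 4.18837732e-02 7.28708878e+01] (array([-0.    , -0.    ,  0.0585]), np.float64(-0.1), array([-0.43,  0.63,  1.25, -0.  ,  1.27, -1.86]))
```

```bash
python3 -m handwheel '[[0,0,0.03,0],[0,0,0.045,0],[0,0,0.054,0],[0,0,0.0585,0],[0,0,0.0585,0]]'
python3 -c "
from h import *
s=read_state();print(S(s['eef_pos']-[0,0,2.4]),s['wrist_force'],s['finger_gap'])"
```

```text
clock: 39.98
eef_pos: [615.3, -243.6, 67.5]
eef_rot: [-3.141, -0.007, 2.998]
wrist_force: [0.3, 0.2, -0.5]
finger_gap: 59.9
[ 1.04144535e+02 -3.35252006e-02  1.67138426e+01] [ 0.25985228  0.20021198 -0.50523878] 59.88011963731943
```

```bash
python3 -m handwheel '[[0,0,0.001,0],[0,0,0.001,0],[0,0,0.001,0]]'
python3 -m handwheel '[[0,0,0,0],[0,0,0,0],[0,0,0,0],[0,0,0,0]]' 0
python3 -m handwheel '[[0,0,-0.02,0],[0,0,-0.06,0],[0,0,-0.12,0],[0,0,-0.14,0],[0,0,-0.14,0]]'
python3 - <<'E'
from h import *
im,C=shot("wrist","w15")
for n,X in dict(f0=W(0,0,0),top=W(84,0,40),r96=W(96,0,30),r100=W(100,0,30),r104=W(104,0,30)).items(): print(n,proj(X,C).round(1))
u,v=proj(W(100,0,30),C).astype(int);d=im
print("col",[(y,*d[y,u]) for y in range(v-30,v+40,2)])
print("row",[(x,int(d[v,x].max())) for x in range(u-70,u+71,4)])
E
```

```text
clock: 40.35
eef_pos: [615.4, -243.6, 66.7]
eef_rot: [-3.141, -0.007, 2.998]
wrist_force: [0.4, -0.3, -1.0]
finger_gap: 59.8
clock: 40.85
eef_pos: [615.4, -243.6, 66.8]
eef_rot: [-3.141, -0.006, 2.998]
wrist_force: [-0.3, 0.7, 0.6]
finger_gap: 93.3
clock: 41.48
eef_pos: [616.8, -243.9, 209.7]
eef_rot: [-3.14, -0.002, 2.998]
wrist_force: [0.6, 0.6, -0.3]
finger_gap: 94.4
f0 [320.9 123.3]
top [321.  207.1]
r96 [321.  222.3]
r100 [321. 227.]
r104 [321.  231.6]
col [(196, np.uint8(222), np.uint8(229), np.uint8(221)), (198, np.uint8(220), np.uint8(228), np.uint8(219)), (200, np.uint8(220), np.uint8(228), np.uint8(220)), (202, np.uint8(208), np.uint8(222), np.uint8(218)), (204, np.uint8(193), np.uint8(221), np.uint8(226)), (206, np.uint8(195), np.uint8(224), np.uint8(229)), (208, np.uint8(191), np.uint8(223), np.uint8(227)), (210, np.uint8(159), np.uint8(189), np.uint8(196)), (212, np.uint8(152), np.uint8(179), np.uint8(184)), (214, np.uint8(150), np.uint8(175), np.uint8(182)), (216, np.uint8(111), np.uint8(108), np.uint8(112)), (218, np.uint8(123), np.uint8(118), np.uint8(122)), (220, np.
[... 921 characters left out ...]
19)), (256, np.uint8(227), np.uint8(228), np.uint8(222)), (258, np.uint8(228), np.uint8(229), np.uint8(223)), (260, np.uint8(228), np.uint8(228), np.uint8(220)), (262, np.uint8(227), np.uint8(227), np.uint8(221)), (264, np.uint8(228), np.uint8(229), np.uint8(221))]
row [(251, 110), (255, 226), (259, 203), (263, 142), (267, 48), (271, 118), (275, 154), (279, 153), (283, 151), (287, 165), (291, 172), (295, 170), (299, 173), (303, 171), (307, 168), (311, 167), (315, 166), (319, 168), (323, 168), (327, 164), (331, 163), (335, 163), (339, 161), (343, 163), (347, 162), (351, 165), (355, 177), (359, 227), (363, 226), (367, 226), (371, 139), (375, 86), (379, 226), (383, 227), (387, 219), (391, 119)]
```

Run:
```python
from h import *
C=cal("wrist")
for x in(98,100,102,104,106):
    v=[proj(W(x+15*np.cos(t),0,15+15*np.sin(t)),C)[1] for t in np.linspace(0,6.28,200)]
    print(x,round(min(v),1),round(max(v),1))
for z in(10,20,30,40): print(z,proj(W(86,0,z),C)[1].round(1),proj(W(84,0,z),C)[1].round(1))
im=cv2.imread("pics/w15.png")
for u in(282,340): print(u,[(y,int(im[y,u].max())) for y in list(range(206,222))+list(range(240,254))])
b=cams.camera("top")[:,:,::-1].copy();cv2.imwrite("pics/t3.png",b)
# knob: dark blob near top px (554,272)
m=(b.max(2)<45).astype(np.uint8);m[:, :535]=0;m[:,580:]=0;m[:240]=0;m[305:]=0
n,l,st,ce=cv2.connectedComponentsWithStats(m);print(st[1:],ce[1:])
```

```text
98 210.5 243.9
100 212.7 246.2
102 215.0 248.4
104 217.2 250.6
106 219.4 252.8
10 214.4 212.3
20 213.4 211.1
30 212.3 209.9
40 211.0 208.6
282 [(206, 155), (207, 153), (208, 154), (209, 152), (210, 152), (211, 153), (212, 153), (213, 153), (214, 151), (215, 152), (216, 156), (217, 154), (218, 151), (219, 149), (220, 152), (221, 153), (240, 155), (241, 153), (242, 155), (243, 152), (244, 155), (245, 163), (246, 184), (247, 205), (248, 222), (249, 224), (250, 225), (251, 225), (252, 224), (253, 225)]
340 [(206, 228), (207, 230), (208, 227), (209, 216), (210, 190), (211, 160), (212, 175), (213, 187), (214, 168), (215, 123), (216, 107), (217, 112), (218, 122), (219, 130), (220, 137), (221, 146), (240, 161), (241, 150), (242, 148), (243, 132), (244, 127), (245, 120), (246, 119), (247, 157), (248, 196), (249, 218), (250, 224), (251, 224), (252, 227), (253, 227)]
[[547 267  14  12 121]] [[553.43801653 272.15702479]]
```

```bash
python3 -c "
from h import *
print(shift([485,-421,205]))"
```

```text
(array([ 0.1043, -0.1943,  0.002 ]), None, array([-0.43,  0.57,  1.16, -0.  ,  1.42, -1.86]))
```

```bash
python3 -m handwheel '[[0.026,-0.048,0,0],[0.052,-0.096,0,0],[0.078,-0.145,0,0],[0.104,-0.194,0,0],[0.104,-0.194,0,0]]' 1 20
python3 -m handwheel '[[0,0,0.03,0],[0,0,0.053,0],[0,0,0.053,0]]'
python3 - <<'E'
from h import *
s=read_state();print(s["eef_rot"],s["joints"].round(2),shift([530,-421,152]))
b=cams.camera("top")[:,:,::-1];m=(b.max(2)<45).astype(np.uint8);m[:, :535]=0;m[:,580:]=0;m[:240]=0;m[305:]=0
n,l,st,ce=cv2.connectedComponentsWithStats(m);print(st[1:])
E
```

```text
clock: 42.2
eef_pos: [482.8, -423.1, 205.4]
eef_rot: [3.14, -0.01, 2.994]
wrist_force: [1.5, -0.1, -1.2]
finger_gap: 47.4
clock: 42.58
eef_pos: [482.1, -421.4, 149.8]
eef_rot: [3.137, -0.013, 2.995]
wrist_force: [-0.8, -0.3, 0.9]
finger_gap: 17.2
[ 3.13745017 -0.01334565  2.9946716 ] [-0.77  0.56  1.3  -0.    1.29 -2.2 ] (array([-0.0473,  0.0074, -0.0028]), None, array([-0.77,  0.56,  1.3 , -0.  ,  1.29, -2.2 ]))
[[ 535  267   45   38 1210]]
```

```bash
python3 -m handwheel '[[0,0,0,0],[-0.015,0.0024,0,0],[-0.022,0.0035,0,0],[-0.029,0.0046,0,0],[-0.036,0.0057,0,0]]'
python3 -m handwheel '[[-0.006,0.001,0,0],[-0.012,0.002,0,0],[-0.018,0.003,0,0],[-0.022,0.0035,0,0],[-0.026,0.004,0,0]]'
python3 -c "
from h import *
s=read_state();print(s['wrist_force'],s['eef_pos'])"
```

```text
clock: 43.25
eef_pos: [519.3, -421.7, 151.5]
eef_rot: [3.139, -0.011, 2.995]
wrist_force: [-0.9, 0.3, 1.6]
finger_gap: 0.6
clock: 43.88
eef_pos: [545.8, -421.5, 151.0]
eef_rot: [3.139, -0.011, 2.995]
wrist_force: [-1.3, 0.6, -0.2]
finger_gap: 0.5
[-1.34078429  0.59557766 -0.21463115] [ 545.78373717 -421.50884598  150.98706956]
```

```bash
python3 -m handwheel '[[-0.004,0.0006,0,0],[-0.008,0.0012,0,0],[-0.01,0.0015,0,0],[-0.012,0.0018,0,0]]'
python3 -m handwheel '[[-0.002,0.0003,0,0],[-0.004,0.0006,0,0],[-0.005,0.0008,0,0]]'
```

```text
clock: 44.38
eef_pos: [554.2, -421.8, 150.6]
eef_rot: [3.138, -0.021, 2.993]
wrist_force: [-38.3, 6.8, 11.4]
finger_gap: 0.2
clock: 44.75
eef_pos: [554.4, -422.0, 150.6]
eef_rot: [3.136, -0.034, 2.992]
wrist_force: [-45.4, 10.6, 15.2]
finger_gap: 0.4
```

```bash
python3 -m handwheel '[[0.03,-0.005,0,0],[0.07,-0.01,0,0],[0.07,-0.01,-0.05,0],[0.12,-0.02,-0.08,0],[0.16,-0.02,-0.08,0]]'
python3 -m handwheel '[[0.05,-0.01,0,0],[0.1,-0.02,0,0],[0.1,-0.02,0,0]]'
python3 - <<'E'
from h import *
im=cams.camera("top")[:,:,::-1].copy();cv2.imwrite("pics/t4.png",im);C=cal("top")
m=(im.max(2)<45).astype(np.uint8);m[:, :535]=0;m[:,580:]=0;m[:225]=0;m[305:]=0
n,l,st,ce=cv2.connectedComponentsWithStats(m);print(st[1:],ce[1:])
for q in(.3,.5,.85,1.0): print(q,proj(np.array([542,-425,92])+70*np.array([np.sin(q-.5),0,np.cos(q-.5)]),C).round(1))
# roller & pile in top
for n,X in dict(rol=W(101,0,15),r1=W(101,30,15),r2=W(101,-30,15),rstart=W(15,0,15)).items():
    u,v=proj(X-[2.5,3.5,0],C);print(n,u.round(1),v.round(1),im[int(round(v)),int(round(u))])
u=int(proj(W(101,0,15)-[2.5,3.5,0],C)[0]);print([(y,*map(int,im[y,u])) for y in range(200,292,3)])
print("other",[(x,*map(int,im[y,x])) for x,y in((331,208),(252,272),(348,331),(387,168),(422,168),(318,160))])
old=cv2.imread("pics/top0.png");D=cv2.absdiff(old,im).max(2)>50
n,l,st,ce=cv2.connectedComponentsWithStats(D.astype(np.uint8));print([list(map(int,s)) for s in st[1:] if s[4]>40])
E
```

```text
clock: 45.38
eef_pos: [395.3, -419.5, 238.7]
eef_rot: [3.14, -0.03, 2.991]
wrist_force: [1.1, -1.0, -0.6]
finger_gap: 0.5
clock: 45.75
eef_pos: [291.5, -424.8, 242.7]
eef_rot: [3.141, -0.029, 2.988]
wrist_force: [0.9, -0.3, -0.5]
finger_gap: 0.6
[[544 244  12  12 115]
 [575 261   1   2   2]
 [546 262   2   2   3]] [[549.46956522 249.2173913 ]
 [575.         261.5       ]
 [546.66666667 262.66666667]]
0.3 [553.8 272.2]
0.5 [553.7 265.3]
0.85 [552.3 253.8]
1.0 [551.2 249.4]
rol 454.5 238.6 [146 138 136]
r1 441.2 236.8 [83 77 77]
r2 467.9 240.4 [151 142 142]
rstart 448.5 275.7 [191 200 194]
[(200, 104, 97, 94), (203, 108, 102, 100), (206, 193, 186, 174), (209, 192, 186, 174), (212, 173, 167, 156), (215, 184, 178, 167), (218, 190, 184, 172), (221, 192, 187, 175), (224, 194, 188, 177), (227, 194, 188, 176), (230, 191, 186, 174), (233, 114, 108, 107), (236, 146, 136, 136), (239, 146, 137, 136), (242, 117, 109, 109), (245, 74, 80, 80), (248, 162, 183, 182), (251, 183, 185, 171), (254, 184, 186, 172), (257, 184, 185, 171), (260, 184, 185, 172), (263, 183, 185, 171), (266, 183, 184, 171), (269, 183, 185, 171), (272, 192, 197, 193), (275, 190, 194, 188), (278, 176, 187, 181), (281, 163, 182, 181), (284, 75, 75, 71), (287, 192, 187, 174), (290, 105, 99, 97)]
other [(331, 25, 23, 24), (252, 24, 21, 20), (348, 153, 144, 143), (387, 15, 20, 28), (422, 141, 141, 136), (318, 156, 177, 177)]
[[202, 210, 35, 40, 794], [267, 225, 29, 38, 558], [429, 230, 47, 54, 810], [447, 233, 17, 31, 135], [542, 243, 13, 13, 125], [582, 249, 15, 10, 83], [547, 266, 13, 13, 111], [583, 268, 19, 10, 125], [132, 272, 36, 21, 562], [261, 298, 39, 31, 858], [476, 380, 164, 100, 6814], [503, 386, 51, 7, 76], [356, 423, 18, 6, 44], [316, 424, 139, 56, 2783], [253, 447, 31, 33, 614], [349, 459, 15, 15, 101], [470, 466, 9, 8, 49]]
```

```bash
python3 -c "
from cell import manip;print(manip.sign_off())"
```

```text
the job is handed in; nothing more can be done
None
```

The job is handed in, with all four steps done in the order you gave, in about 46 s of robot time. No verdict came back.

- **Roller parked:** it went into the white cradle first and was let go. A wrist picture showed it seated on the centre of the cradle.
- **Pile:** four holders were on the bench, two wide and two narrow. All four are on the shelf, wide ones beneath narrow ones. The bottom one is the furthest from the backstop, about 3.4 mm (centre at 45.4 mm, limit 49). The others measured close against it.
- **Roller back on the shelf:** it was let go against the upper ends of the pile. The wrist picture put it at about x = 101 mm and y = 0, and the last top picture showed it still there.
- **Lever:** it was pushed to its stop, with about 45 N at the fingertips. The knob in the top picture, at (549.5, 249.2), fits a lever value of about 1.0.
- **Other things on the bench:** comparing the first and last top pictures showed changes only at the holders, roller and lever, apart from the arm and its shadow. The gripper ended clear of everything.

**Checks that disagreed:**
- Positions from the top camera were off from the wrist camera and the robot by about 3–5 mm, mainly in y. I corrected for this after the first holder, which is why that one sits slightly high.
- The last checks on the roller and lever were from pixel values only, because I had used all 16 picture views.

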